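# Load the insert-press fixture with dovetailed carriers

## Robot

A 6-joint arm with a two-finger parallel gripper is mounted at the origin on the work surface. World frame = base frame: x ahead of the robot, y to its left, z up, the work surface at z = 0. Lengths are in mm, angles in rad, forces in N, time in s.
With the tool pointing down it reaches from about 225 to 875 mm from the base axis. Payload 3.4 kg.
Tool frame: the origin (TCP) lies on the centre line of the jaws, within the pads' length; the fingertips stand bot.nose_length ahead of it and the grasp point (between the pads) is the TCP (bot.nose_length is the distance from the TCP to the fingertips, in mm); z points along the fingers, y is the direction in which the jaws open and shut (so a half turn about z gives the same grasp; the last joint's range is limited). The gripper opens to 85 mm and grips with 20 to 120 N. Pads are 22 mm wide; open, the fingers measure 114 mm over their backs; the gripper's body (76 mm by 85 mm) begins 54 mm behind the grasp point. The pads swing forward as they close: fully open they stand 13 mm farther back than shut.
Start: joints at [1.133, 0.276, 1.505, -0, 1.361, -0.121], TCP at [179.145, 546.414, 250.328] pointing down, gripper open.
Joint ranges: [-2.89, 2.89], [-0.75, 2.08], [0.22, 2.7], [-1.18, 4.32], [0.11, 2.71], [-2.7, 2.7]. Speed limits (rad/s): [2.57, 2.57, 3.14, 3.14, 3.14, 3.14].

## Interface

Orientations are given as a rotation vector (axis times angle).
In Python, from workcell import read_state, snapshot, get_calibration, close_job, bot gives the robot as it stands.
- The arm moves only by the shell command python3 -m handwheel 'ROWS' [FORCE]. ROWS is JSON, a list of rows, each an object of numbers: "fingers": the finger opening in cm, from 0 to 8.54; "dx", "dy", "dz": the shift along the tool's x, y, z in cm; "turn": the turn about the tool's z in degrees. A call has 1 to 5 rows; each row shifts and turns the commanded pose from where the row before left it, along the tool's axes as they then stand; what a row does not reach is not made up. A row lasts 1/12 s, in which the tool goes at most 41.7 mm and 7.16 degrees, less where a joint would pass 70% of its speed; a pose out of reach is approached as far as the arm can. A call is refused whole if a number of a shift passes 4.17 or a number of a turn 7.16, either way. A call with a gripper value outside its range is refused whole. The fingers move at their own pace and stop on an object; FORCE is the grip in N (left out, the last holds). Time passes only in rows, so rows that do not move let the fingers close. It gives the time, the measured TCP pose, the force and the opening at its end, in the units of the state.
- read_state(): the state, without advancing time (a new reading comes with each control period).
- snapshot(name): name is "scene" or "top" or "wrist"; returns the picture (480x640x3 uint8, blue, green, red); there is no depth.
- get_calibration(name): a dict with "fx", "fy", "cx", "cy" (pixels), "world_to_cam" (4x4, takes a point from world to camera coordinates). Camera axes: x right, y down, z forward; pixel columns grow to the right and rows downward; lengths in mm; the calibration is good to about 2 mm. A picture is of the moment at which its call begins: read the wrist's pose just before it. get_calibration takes no time and is no camera call; for the wrist camera it gives the pose at the moment of the call.
- close_job(): hands the job in, once; it reports no verdict.
The state is a dict: "clock": time; "qpos": joint angles; "qvel": joint speeds; "tau": joint torques, N m; "position": TCP position; "ee_rot": TCP orientation; "ft_force": force on the tool from outside, world axes, zero at the start; "ft_torque": the same for the moment, N m; "gripper_width": opening from 0.0 (shut) to 1.0 (fully open).
Only numpy, scipy, OpenCV 4.12 (cv2) and the standard library are available. Lean on these libraries where they do the work, as an engineer would, in place of code of your own. Each camera call takes 0.05 s, during which the arm holds its last target.

## Task

Lower the yellow guard of the press fixture fully down, lay the tap handle that was left on the fixture in the red tray, and slide every insert carrier from the bench, narrow end first, into a way of its own, pushed home until it wedges tight with its wide end about flush with the way's mouth. Then, with all of that done, raise the guard fully upright again; leave the bowl, tin and angle plate undisturbed.

Things in the scene. Friction and masses are not known exactly. Their poses are not given: they have to be found in the camera images.
- fixture: fixed green press fixture, bed 157 mm deep, 290 mm wide. Origin on the bench below the middle of the guard hinge (robot side); +x away from the robot along the ways, z up; yaw within 0.12 rad. From x = 8 to 50 mm a flat apron 45 mm high; x = 50 to 150 mm four parallel ways, floor 45 mm high too, between dark lands 16 to 18 mm higher; behind them a bar 14 mm above the floor
- way1 (a point): middle of the mouth of the leftmost (+y) way, on its floor, 50 mm behind the hinge line, 45 mm above the bench; axes as the fixture's, +x into the way. The way matches a carrier's dovetail: 52 mm wide at the floor at its mouth, narrowing 4 degrees a side over its 100 mm length, walls overhanging inward by 20 degrees: a carrier can only slide in level, from the mouth
- way2 (a point): same point of the next way; the ways are 70 mm apart. In every way a carrier resting on the floor wedges when its wide end is about flush with the mouth, so its origin lies about 45 mm beyond this point; held raised by 1 mm it jams some 5 mm earlier. The steel is oiled: a push of 10 to 20 N, best low on its wide end, seats it; friction keeps it
- way3 (a point): same point of the third way
- way4 (a point): same point of the rightmost (-y) way
- guard (a joint): angle of the yellow drop-front guard, hinged at its bottom edge: 0 = upright (raised, blocks the way in), 1.57 = lowered flat towards the robot, its end stop. It stays where it is left (friction 0.3 N m, panel 0.35 kg). Starts between 0 and 0.3
- guard_hinge (a point): middle of the guard's hinge line, which runs along the fixture's y, 28 mm above the bench
- guard_bar (a point): middle of the guard's black grip bar: round, 12 mm thick, along the fixture's y, 120 mm long between two 10 mm end posts, 100 mm from the hinge line (128 mm above the bench when upright, 28 mm when lowered). The panel, 278 mm wide, 8 mm thick, ends 62 mm from the hinge line: a 32 mm gap to the bar. It can be pinched from above at every angle
- carrier_a: loose insert carrier, 0.3 to 0.55 kg. Heavy steel dovetail foot 90 mm long, 16 mm high, in plan tapering 4 degrees a side from 52 mm (tail) to 39.4 mm (nose) at the underside; sides lean in 20 degrees going up. On it a blue grip block 60 x 22 mm, centred, 16 to 58 mm above the underside, red band at its tail end. Origin centre of underside, +x to the nose, z up. Starts upright on the bench
- carrier_b: another carrier, same as carrier_a. Each carries a brass insert 16 mm across and 7 mm high on top of its blue block, towards the nose. Three or four of the four carriers are present (an absent one reads None)
- carrier_c: another carrier, same as carrier_a
- carrier_d: another carrier, same as carrier_a
- bowl: grey ceramic bowl, 110 mm across, 50 mm high, origin centre of underside; leave it
- tin: round tin, 100 mm across, 40 mm high, with brass thumb screws, origin centre of underside; leave it
- tap_handle: loose steel tap handle, 0.25 kg, 150 mm long along its y: a dark centre block 30 mm (x) by 40 mm (y), 24 mm high, with a 12 mm round bar to each side at mid height; origin centre of the underside, z up. Starts lying across the lands of the fixture, about 63 mm above the bench, where it bars the ways
- tray: fixed red tool tray, open on top, 200 mm (x) by 110 mm (y), 25 mm high, walls and floor 4 mm thick; origin centre of the underside. The tap handle fits in lying along its x
- angle_plate: iron angle plate 90 x 100 x 100 mm, origin centre of underside; leave it

How it is judged (in metres and radians):
On the way, in this order (a step that is already met when the one before it is completed fails the run):
1. the guard is lowered fully (value of joint guard above 1.4 rad), for 0.2 s.
2. the tap handle lies in the tray and every carrier present is home in a way of its own, with the guard still down (((x of carrier_a in the frame of way1 between 0.04 and 0.056 m and y of carrier_a in the frame of way1 between -0.004 and 0.004 m and z of carrier_a in the frame of way1 between -0.004 and 0.004 m) or (x of carrier_a in the frame of way2 between 0.04 and 0.056 m and y of carrier_a in the frame of way2 between -0.004 and 0.004 m and z of carrier_a in the frame of way2 between -0.004 and 0.004 m) or (x of carrier_a in the frame of way3 between 0.04 and 0.056 m and y of carrier_a in the frame of way3 between -0.004 and 0.004 m and z of carrier_a in the frame of way3 between -0.004 and 0.004 m) or (x of carrier_a in the frame of way4 between 0.04 and 0.056 m and y of carrier_a in the frame of way4 between -0.004 and 0.004 m and z of carrier_a in the frame of way4 between -0.004 and 0.004 m)) and angle between the x axis of each of carrier_a, carrier_b, carrier_c, carrier_d and the x axis of fixture, either way round below 0.06 rad and angle between each of carrier_a, carrier_b, carrier_c, carrier_d's own z axis and vertical below 0.06 rad and ((x of carrier_b in the frame of way1 between 0.04 and 0.056 m and y of carrier_b in the frame of way1 between -0.004 and 0.004 m and z of carrier_b in the frame of way1 between -0.004 and 0.004 m) or (x of carrier_b in the frame of way2 between 0.04 and 0.056 m and y of carrier_b in the frame of way2 between -0.004 and 0.004 m and z of carrier_b in the frame of way2 between -0.004 and 0.004 m) or (x of carrier_b in the frame of way3 between 0.04 and 0.056 m and y of carrier_b in the frame of way3 between -0.004 and 0.004 m and z of carrier_b in the frame of way3 between -0.004 and 0.004 m) or (x of carrier_b in the frame of way4 between 0.04 and 0.056 m and y of carrier_b in the frame of way4 between -0.004 and 0.004 m and z of carrier_b in the frame of way4 between -0.004 and 0.004 m)) and ((x of carrier_c in the frame of way1 between 0.04 and 0.056 m and y of carrier_c in the frame of way1 between -0.004 and 0.004 m and z of carrier_c in the frame of way1 between -0.004 and 0.004 m) or (x of carrier_c in the frame of way2 between 0.04 and 0.056 m and y of carrier_c in the frame of way2 between -0.004 and 0.004 m and z of carrier_c in the frame of way2 between -0.004 and 0.004 m) or (x of carrier_c in the frame of way3 between 0.04 and 0.056 m and y of carrier_c in the frame of way3 between -0.004 and 0.004 m and z of carrier_c in the frame of way3 between -0.004 and 0.004 m) or (x of carrier_c in the frame of way4 between 0.04 and 0.056 m and y of carrier_c in the frame of way4 between -0.004 and 0.004 m and z of carrier_c in the frame of way4 between -0.004 and 0.004 m)) and ((x of carrier_d in the frame of way1 between 0.04 and 0.056 m and y of carrier_d in the frame of way1 between -0.004 and 0.004 m and z of carrier_d in the frame of way1 between -0.004 and 0.004 m) or (x of carrier_d in the frame of way2 between 0.04 and 0.056 m and y of carrier_d in the frame of way2 between -0.004 and 0.004 m and z of carrier_d in the frame of way2 between -0.004 and 0.004 m) or (x of carrier_d in the frame of way3 between 0.04 and 0.056 m and y of carrier_d in the frame of way3 between -0.004 and 0.004 m and z of carrier_d in the frame of way3 between -0.004 and 0.004 m) or (x of carrier_d in the frame of way4 between 0.04 and 0.056 m and y of carrier_d in the frame of way4 between -0.004 and 0.004 m and z of carrier_d in the frame of way4 between -0.004 and 0.004 m)) and x of tap_handle in the frame of tray between -0.05 and 0.05 m and y of tap_handle in the frame of tray between -0.045 and 0.045 m and z of tap_handle in the frame of tray below 0.03 m and angle between tap_handle's own y axis and vertical between 1.42 and 1.72 rad and value of joint guard above 1.2 rad), for 0.3 s.
3. the guard is raised upright (value of joint guard below 0.1 rad), for 0.2 s.
At the end, for the whole second after the job is handed in: Every carrier present rests level in a way, wide end from 5 mm short of to 11 mm beyond the mouth, within 4 mm of the centre line and 0.06 rad; the tap handle lies level in the tray, within 50 mm along and 45 mm across of its middle; the guard is within 0.1 rad of upright; all at rest (((x of carrier_a in the frame of way1 between 0.04 and 0.056 m and y of carrier_a in the frame of way1 between -0.004 and 0.004 m and z of carrier_a in the frame of way1 between -0.004 and 0.004 m) or (x of carrier_a in the frame of way2 between 0.04 and 0.056 m and y of carrier_a in the frame of way2 between -0.004 and 0.004 m and z of carrier_a in the frame of way2 between -0.004 and 0.004 m) or (x of carrier_a in the frame of way3 between 0.04 and 0.056 m and y of carrier_a in the frame of way3 between -0.004 and 0.004 m and z of carrier_a in the frame of way3 between -0.004 and 0.004 m) or (x of carrier_a in the frame of way4 between 0.04 and 0.056 m and y of carrier_a in the frame of way4 between -0.004 and 0.004 m and z of carrier_a in the frame of way4 between -0.004 and 0.004 m)) and angle between the x axis of each of carrier_a, carrier_b, carrier_c, carrier_d and the x axis of fixture, either way round below 0.06 rad and angle between each of carrier_a, carrier_b, carrier_c, carrier_d's own z axis and vertical below 0.06 rad and ((x of carrier_b in the frame of way1 between 0.04 and 0.056 m and y of carrier_b in the frame of way1 between -0.004 and 0.004 m and z of carrier_b in the frame of way1 between -0.004 and 0.004 m) or (x of carrier_b in the frame of way2 between 0.04 and 0.056 m and y of carrier_b in the frame of way2 between -0.004 and 0.004 m and z of carrier_b in the frame of way2 between -0.004 and 0.004 m) or (x of carrier_b in the frame of way3 between 0.04 and 0.056 m and y of carrier_b in the frame of way3 between -0.004 and 0.004 m and z of carrier_b in the frame of way3 between -0.004 and 0.004 m) or (x of carrier_b in the frame of way4 between 0.04 and 0.056 m and y of carrier_b in the frame of way4 between -0.004 and 0.004 m and z of carrier_b in the frame of way4 between -0.004 and 0.004 m)) and ((x of carrier_c in the frame of way1 between 0.04 and 0.056 m and y of carrier_c in the frame of way1 between -0.004 and 0.004 m and z of carrier_c in the frame of way1 between -0.004 and 0.004 m) or (x of carrier_c in the frame of way2 between 0.04 and 0.056 m and y of carrier_c in the frame of way2 between -0.004 and 0.004 m and z of carrier_c in the frame of way2 between -0.004 and 0.004 m) or (x of carrier_c in the frame of way3 between 0.04 and 0.056 m and y of carrier_c in the frame of way3 between -0.004 and 0.004 m and z of carrier_c in the frame of way3 between -0.004 and 0.004 m) or (x of carrier_c in the frame of way4 between 0.04 and 0.056 m and y of carrier_c in the frame of way4 between -0.004 and 0.004 m and z of carrier_c in the frame of way4 between -0.004 and 0.004 m)) and ((x of carrier_d in the frame of way1 between 0.04 and 0.056 m and y of carrier_d in the frame of way1 between -0.004 and 0.004 m and z of carrier_d in the frame of way1 between -0.004 and 0.004 m) or (x of carrier_d in the frame of way2 between 0.04 and 0.056 m and y of carrier_d in the frame of way2 between -0.004 and 0.004 m and z of carrier_d in the frame of way2 between -0.004 and 0.004 m) or (x of carrier_d in the frame of way3 between 0.04 and 0.056 m and y of carrier_d in the frame of way3 between -0.004 and 0.004 m and z of carrier_d in the frame of way3 between -0.004 and 0.004 m) or (x of carrier_d in the frame of way4 between 0.04 and 0.056 m and y of carrier_d in the frame of way4 between -0.004 and 0.004 m and z of carrier_d in the frame of way4 between -0.004 and 0.004 m)) and x of tap_handle in the frame of tray between -0.05 and 0.05 m and y of tap_handle in the frame of tray between -0.045 and 0.045 m and z of tap_handle in the frame of tray below 0.03 m and angle between tap_handle's own y axis and vertical between 1.42 and 1.72 rad and value of joint guard below 0.1 rad and linear speed of each of carrier_a, carrier_b, carrier_c, carrier_d, tap_handle below 0.02 m/s); the robot touches nothing.
It fails at once if the bowl is shifted by more than 30 mm (distance of bowl from where it was at the start of the episode above 0.03 m).
It fails at once if the tin is shifted by more than 30 mm (distance of tin from where it was at the start of the episode above 0.03 m).
It fails at once if the angle plate is shifted by more than 30 mm (distance of angle_plate from where it was at the start of the episode above 0.03 m).
Of carrier_a, carrier_b, carrier_c, carrier_d only 3 to 4 are there at a start; the rules pass over those that are not, and their reading is None.
At some moment in a run one of carrier_a, carrier_b, carrier_c, carrier_d may be knocked a few centimetres aside while the robot is not near it.
Once in a run the grip may slacken for a moment while it holds something.
It also fails if it takes over 210 s, if anything falls off the work surface, if the arm or the gripper's body presses on something with over 40 N, if the wrist force passes 120 N, or if a joint passes its speed limit or range.

## Working session

There is one attempt and no reset: what is moved stays moved. The work goes in short steps, Python scripts to look and compute and a shell command to move; the robot and the scene stay as the last step left them, time stands still between calls to the robot, and variables do not carry over. Pictures are saved under pics/ and viewed, and the job is handed in when it is done.

```bash
ls; mkdir -p pics; cat > h.py <<'E'
import numpy as np, cv2
from scipy.spatial.transform import Rotation as R
from workcell import read_state, snapshot, get_calibration, close_job, bot
def save(cam,name,crop=None,scale=1):
    im=snapshot(cam)
    cv2.imwrite('pics/raw_'+name+'.png',im)
    if crop: 
        x0,y0,x1,y1=crop; im=im[y0:y1,x0:x1]
    if scale!=1: im=cv2.resize(im,None,fx=scale,fy=scale,interpolation=cv2.INTER_CUBIC)
    cv2.imwrite('pics/'+name+'.png',im)
def crop(src,name,c,scale):
    im=cv2.imread('pics/raw_'+src+'.png'); x0,y0,x1,y1=c
    cv2.imwrite('pics/'+name+'.png',cv2.resize(im[y0:y1,x0:x1],None,fx=scale,fy=scale,interpolation=cv2.INTER_CUBIC))
def pix2z(cal,u,v,z):
    M=np.array(cal['world_to_cam']);Rm=M[:3,:3];t=M[:3,3]
    c=-Rm.T@t; d=Rm.T@np.array([(u-cal['cx'])/cal['fx'],(v-cal['cy'])/cal['fy'],1])
    return c+d*(z-c[2])/d[2]
def proj(cal,P):
    M=np.array(cal['world_to_cam']);p=M[:3,:3]@np.array(P)+M[:3,3]
    return cal['fx']*p[0]/p[2]+cal['cx'],cal['fy']*p[1]/p[2]+cal['cy']
E
python3 - <<'E'
from h import *
print(read_state()); print(bot.nose_length)
save('top','top0'); save('scene','scene0')
for n in('top','scene','wrist'):
    print(n,get_calibration(n))
E
```

```text
pics
{'clock': 0.0, 'qpos': array([ 1.13300433e+00,  2.76631057e-01,  1.50616572e+00, -5.28147722e-06,
        1.36069893e+00, -1.21021584e-01]), 'qvel': array([ 0.0002615 , -0.00037826,  0.00199345,  0.00029548, -0.00037358,
       -0.00125556]), 'tau': array([-9.89057371e-04, -4.16759706e+01, -2.45802730e+01, -3.91573567e-04,
        1.09243754e-02,  3.48707874e-05]), 'position': array([178.91467932, 545.92403863, 249.40613634]), 'ee_rot': array([-4.95420115e-01, -3.10175577e+00,  2.87512990e-03]), 'ft_force': array([ 0.31226571, -0.15224286,  0.15863166]), 'ft_torque': array([ 0.00014059,  0.01408821, -0.05864821]), 'gripper_width': 0.9988113149687936}
19.0
top {'fx': 485.2305301357157, 'fy': 485.2305301357157, 'cx': 320.82350897043, 'cy': 235.87142070735868, 'world_to_cam': array([[-7.20877167e-03, -9.99973372e-01,  1.13536283e-03,
         5.75833151e+00],
       [-9.77725479e-01,  6.81020775e-03, -2.09777282e-01,
         6.03878569e+02],
       [ 2.09763964e-01, -2.62230969e-03, -9.77748538e-01,
         1.01498549e+03],
       [ 0.00000000e+00,  0.00000000e+00,  0.00000000e+0
[... 265 characters left out ...]
-6.74565101e-01, -5.91036623e-01,
        -2.03386849e+02],
       [-3.39140843e-01,  4.84272839e-01, -8.06513054e-01,
         1.33349867e+03],
       [ 0.00000000e+00,  0.00000000e+00,  0.00000000e+00,
         1.00000000e+00]])}
wrist {'fx': 332.89666445045714, 'fy': 332.89666445045714, 'cx': 321.04589352848996, 'cy': 232.89701268022733, 'world_to_cam': array([[ 3.11016312e-01,  9.50403930e-01, -1.10617873e-03,
        -5.73641692e+02],
       [ 9.17263915e-01, -2.99866277e-01,  2.62120441e-01,
        -3.40787925e+01],
       [ 2.48788592e-01, -8.25383908e-02, -9.65034533e-01,
         3.78570572e+02],
       [ 0.00000000e+00,  0.00000000e+00,  0.00000000e+00,
         1.00000000e+00]])}
```

View pics/top0.png

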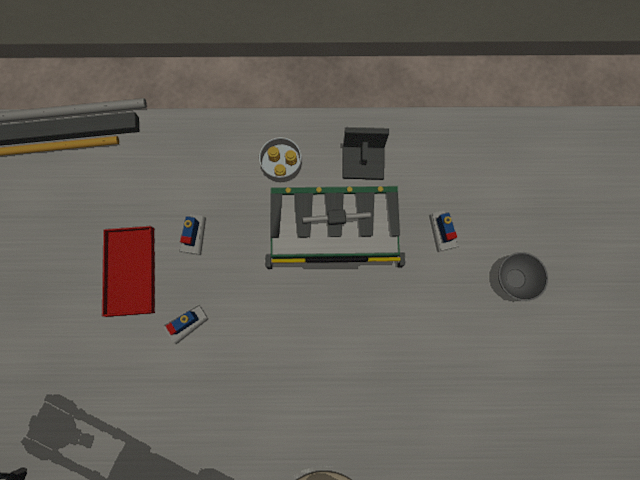

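View pics/scene0.png

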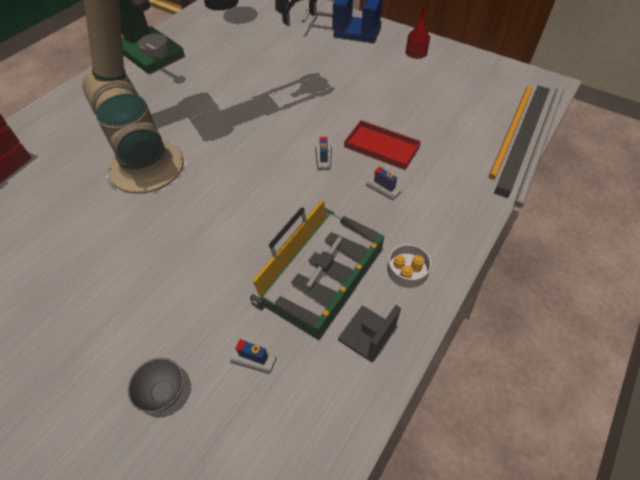

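```bash
python3 - <<'E'
from h import *
crop('top0','t_fix',(255,175,415,275),5)
crop('top0','t_left',(95,205,225,350),4)
crop('top0','t_right',(420,200,470,260),8)
E
```

```text
(no output)
```

View pics/t_fix.png

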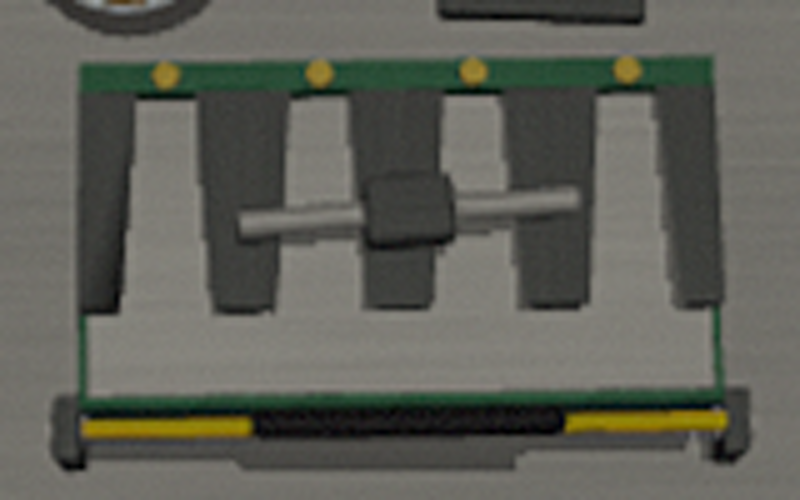

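View pics/t_left.png

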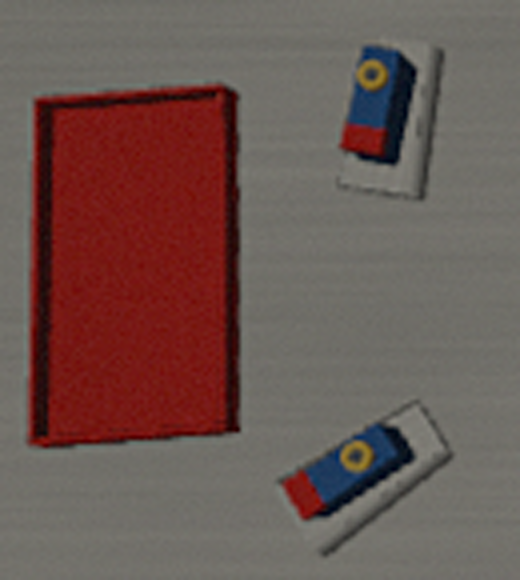

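View pics/t_right.png

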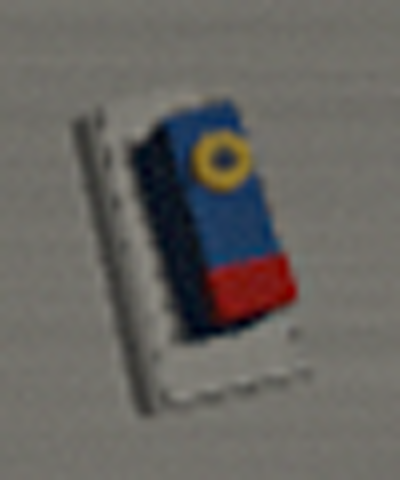

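```bash
python3 - <<'E'
from h import *
c=get_calibration('top')
f=lambda x,y,o,s:(o[0]+x/s,o[1]+y/s)
o=(255,175);s=5
def w(x,y,z,o=o,s=s): return pix2z(c,o[0]+(x+.5)/s-.5,o[1]+(y+.5)/s-.5,z).round(1)
for n,x,y,z in [('landL front-left',83,312,62),('landR front right',722,303,62),('bar back L',80,62,59),('bar back R',713,57,59),('apron L',88,397,45),('apron R',715,388,45),
 ('grip bar L',252,424,134),('gripbar R',565,420,134),('handle L',238,226,75),('handle R',580,197,75),('blk TL',362,178,87),('blk TR',445,172,87),('blkBL',372,243,87),('blkBR',452,238,87),
 ('mouth1L',120,312,62),('mouth1R',212,312,62),('m2L',273,312,62),('m2R',363,307,62),('m3L',432,307,62),('m3R',520,305,62),('m4L',587,305,62),('m4R',675,303,62)]:
    print(n,w(x,y,z))
o=(95,205);s=4
for n,x,y,z in [('tray TL',37,98,25),('TR',237,88,25),('BL',30,443,25),('BR',238,430,25),
 ('A ins',372,74,65),('A red end L',341,150,58),('A red end R',383,153,58),('A nose L',365,46,58),('A nose R',403,50,58),
 ('B ins',357,456,65),('B red L',281,481,58),('B redR',308,518,58),('Bnose L',382,424,58),('B noseR',410,448,58)]:
    print(n,w(x,y,z,o,s))
o=(420,200);s=8
for n,x,y,z in [('C ins',222,160,65),('C red L',217,320,58),('C redR',297,298,58),('C nose L',165,115,58),('C noseR',235,103,58)]:
    print(n,w(x,y,z,o,s))
from scipy.spatial.transform import Rotation as R
print(R.from_rotvec(read_state()['ee_rot']).as_matrix().round(3))
E
```

```text
landL front-left [602.5 112.   62. ]
landR front right [ 604.7 -172.8   62. ]
bar back L [719.9 115.3  59. ]
bar back R [ 720.3 -173.9   59. ]
apron L [567.1 110.9  45. ]
apron R [ 569.2 -170.9   45. ]
grip bar L [539.7  34.5 134. ]
gripbar R [540.4 -94.2 134. ]
handle L [638.3  42.5  75. ]
handle R [ 650.5 -109.5   75. ]
blk TL [656.7 -12.5  87. ]
blk TR [659.1 -49.   87. ]
blkBL [627.2 -16.6  87. ]
blkBR [629.2 -51.6  87. ]
mouth1L [602.4  95.5  62. ]
mouth1R [602.1  54.5  62. ]
m2L [602.   27.4  62. ]
m2R [604.  -12.7  62. ]
m3L [603.7 -43.5  62. ]
m3R [604.4 -82.7  62. ]
m4L [ 604.2 -112.6   62. ]
m4R [ 604.8 -151.8   62. ]
tray TL [631.7 502.8  25. ]
TR [636.9 387.6  25. ]
BL [434.6 489.6  25. ]
BR [441.  374.4  25. ]
A ins [634.9 298.8  65. ]
A red end L [593.1 315.8  58. ]
A red end R [591.3 292.3  58. ]
A nose L [652.9 305.5  58. ]
A nose R [650.4 284.   58. ]
B ins [424.4 296.2  65. ]
B red L [411.7 338.3  58. ]
B redR [392.1 322.7  58. ]
Bnose L [441.7 285.5  58. ]
B noseR [428.8 269.8  58. ]
C ins [ 639.1 -281.9   65. ]
C red L [ 594.8 -279.6   58. ]
C redR [ 600.9 -302.3   58. ]
C nose L [ 654.  -268.5   58. ]
C noseR [ 657.4 -288.5   58. ]
[[-0.95   0.312 -0.001]
 [ 0.312  0.95  -0.001]
 [ 0.    -0.002 -1.   ]]
```

```bash
cat >> h.py <<'E'
def go(x,y,z,ang=None):
    """print needed total shift (cm, tool axes as they stand after turning), turn deg. ang: desired world angle of tool y in deg"""
    s=read_state(); M=R.from_rotvec(s['ee_rot']).as_matrix(); p=s['position']
    a=np.degrees(np.arctan2(M[1,1],M[0,1])); 
    turn=0
    if ang is not None: turn=-((ang-a+180)%360-180)
    Mt=M@R.from_euler('z',turn,degrees=True).as_matrix()
    d=Mt.T@(np.array([x,y,z])-p)/10
    print('t%.2f pos'%s['clock'],p.round(1),'yang %.2f'%a,'F',s['ft_force'].round(1),'w %.3f'%s['gripper_width'],'q6 %.2f'%s['qpos'][5])
    n=max(np.linalg.norm(d)/4.1,1); print('turn %.2f  d(after turn)'%turn,d.round(2),'rows>=%.1f'%n)
def st():
    s=read_state(); M=R.from_rotvec(s['ee_rot']).as_matrix()
    print('t%.2f pos'%s['clock'],s['position'].round(1),'yang %.2f'%np.degrees(np.arctan2(M[1,1],M[0,1])),'tilt',M[:2,2].round(3),'F',s['ft_force'].round(1),'w %.3f'%s['gripper_width'],'q',s['qpos'].round(2))
E
W="python3 -m handwheel"
python3 -m handwheel '[{"turn":7.16},{"turn":7.16},{"turn":7.16},{"turn":7.16},{"turn":7.16}]' 40
python3 -m handwheel '[{"turn":7.16},{"turn":7.16},{"turn":7.16},{"turn":7.16},{"turn":7.16}]'
python3 -m handwheel '[{"dx":-2.5,"dy":1.5},{"dx":-3.4,"dy":2.1},{"dx":-3.4,"dy":2.1},{"dx":-3.4,"dy":2.1},{"dx":-3.4,"dy":2.1}]'
python3 -m handwheel '[{"dx":-3.4,"dy":2.1},{"dx":-3.4,"dy":2.1},{"dx":-3.4,"dy":2.1},{"dx":-3.4,"dy":2.1},{"dx":-3.4,"dy":2.1}]'
python3 -c "
from h import *
go(540,-30,250,0)"
```

```text
t0.10 pos [178.9 546.  249.5] yang 71.85 F [ 0.9  0.9 -0.3] w 0.999 q6 -0.12
turn 71.85  d(after turn) [-5.760e+01  3.611e+01  1.000e-02] rows>=16.6schema error: expected keys fingers, dx, dy, dz, turn
schema error: expected keys fingers, dx, dy, dz, turn
schema error: expected keys fingers, dx, dy, dz, turn
schema error: expected keys fingers, dx, dy, dz, turn
```

```bash

python3 -m handwheel '[{"fingers":8.5,"dx":0,"dy":0,"dz":0,"turn":7.16},{"fingers":8.5,"dx":0,"dy":0,"dz":0,"turn":7.16},{"fingers":8.5,"dx":0,"dy":0,"dz":0,"turn":7.16},{"fingers":8.5,"dx":0,"dy":0,"dz":0,"turn":7.16},{"fingers":8.5,"dx":0,"dy":0,"dz":0,"turn":7.16}]' 40
python3 -m handwheel '[{"fingers":8.5,"dx":0,"dy":0,"dz":0,"turn":7.16},{"fingers":8.5,"dx":0,"dy":0,"dz":0,"turn":7.16},{"fingers":8.5,"dx":0,"dy":0,"dz":0,"turn":7.16},{"fingers":8.5,"dx":0,"dy":0,"dz":0,"turn":7.16},{"fingers":8.5,"dx":0,"dy":0,"dz":0,"turn":7.16}]'
python3 -m handwheel '[{"fingers":8.5,"dx":-2.5,"dy":1.5,"dz":0,"turn":0},{"fingers":8.5,"dx":-3.4,"dy":2.1,"dz":0,"turn":0},{"fingers":8.5,"dx":-3.4,"dy":2.1,"dz":0,"turn":0},{"fingers":8.5,"dx":-3.4,"dy":2.1,"dz":0,"turn":0},{"fingers":8.5,"dx":-3.4,"dy":2.1,"dz":0,"turn":0}]'
python3 -c "
from h import *
go(540,-30,250,0)"
```

```text
clock: 0.52
position: [179.0, 546.1, 249.8]
ee_rot: [1.434, 2.795, -0.002]
ft_force: [-0.8, 0.5, -0.5]
gripper_width: 0.992
clock: 0.93
position: [179.0, 546.1, 249.8]
ee_rot: [2.223, 2.219, -0.002]
ft_force: [0.6, -0.5, 0.1]
gripper_width: 0.995
clock: 1.35
position: [279.1, 384.1, 249.9]
ee_rot: [2.215, 2.227, -0.001]
ft_force: [1.7, -0.3, 0.8]
gripper_width: 0.998
t1.35 pos [279.1 384.1 249.9] yang 0.31 F [ 1.7 -0.3  0.8] w 0.998 q6 0.79
turn 0.31  d(after turn) [-41.41  26.09   0.  ] rows>=11.9
```

```bash

python3 -m handwheel '[{"fingers":8.5,"dx":-3.4,"dy":2.15,"dz":0,"turn":0},{"fingers":8.5,"dx":-3.4,"dy":2.15,"dz":0,"turn":0},{"fingers":8.5,"dx":-3.4,"dy":2.15,"dz":0,"turn":0},{"fingers":8.5,"dx":-3.4,"dy":2.15,"dz":0,"turn":0},{"fingers":8.5,"dx":-3.4,"dy":2.15,"dz":0,"turn":0}]'
python3 -m handwheel '[{"fingers":8.5,"dx":-3.4,"dy":2.15,"dz":0,"turn":0},{"fingers":8.5,"dx":-3.4,"dy":2.15,"dz":0,"turn":0},{"fingers":8.5,"dx":-3.4,"dy":2.15,"dz":0,"turn":0},{"fingers":8.5,"dx":-3.4,"dy":2.15,"dz":0,"turn":0},{"fingers":8.5,"dx":-3.4,"dy":2.15,"dz":0,"turn":0}]'
python3 -m handwheel '[{"fingers":6,"dx":-3.4,"dy":2.15,"dz":0,"turn":0},{"fingers":6,"dx":-3.4,"dy":2.1,"dz":0,"turn":0},{"fingers":6,"dx":0,"dy":0,"dz":0,"turn":0}]'
python3 -c "
from h import *
go(540,-30,250,0)
save('wrist','w1'); go(540,-30,140,0); print(get_calibration('wrist'))"
```

```text
clock: 1.77
position: [387.4, 214.5, 250.2]
ee_rot: [-2.216, -2.226, 0.0]
ft_force: [0.4, 0.7, -0.2]
gripper_width: 0.995
clock: 2.18
position: [495.7, 44.8, 250.1]
ee_rot: [-2.217, -2.225, 0.0]
ft_force: [0.6, 0.6, -0.2]
gripper_width: 0.991
clock: 2.43
position: [542.2, -27.4, 249.5]
ee_rot: [2.219, 2.217, -0.002]
ft_force: [0.1, -0.1, -0.4]
gripper_width: 0.704
t2.43 pos [542.2 -27.4 249.5] yang -0.06 F [ 0.1 -0.1 -0.4] w 0.704 q6 -0.17
turn -0.06  d(after turn) [-0.26 -0.22 -0.05] rows>=1.0
t2.48 pos [539.8 -24.3 249.3] yang -0.02 F [-1.2  0.3 -0.1] w 0.704 q6 -0.17
turn -0.02  d(after turn) [-0.56  0.02 10.93] rows>=2.7
{'fx': 332.89666445045714, 'fy': 332.89666445045714, 'cx': 321.04589352848996, 'cy': 232.89701268022733, 'world_to_cam': array([[ 9.99999754e-01,  1.09210582e-04, -6.92545695e-04,
        -5.39186329e+02],
       [ 2.87394922e-04, -9.64841254e-01,  2.62833163e-01,
        -5.81961483e+01],
       [-6.39492494e-04, -2.62833298e-01, -9.64841048e-01,
         3.71511460e+02],
       [ 0.00000000e+00,  0.00000000e+00,  0.00000000e+00,
         1.00000000e+00]])}
```

View pics/w1.png

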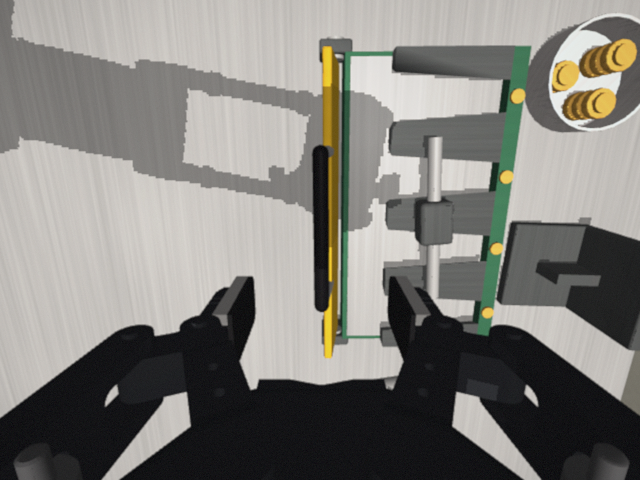

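```bash
python3 - <<'E'
from h import *
c=get_calibration('wrist')
for n,u,v,z in [('bar',320,146,127),('bar',322,309,127),('brass1',518,96,61),('b4',488,313,61),('landfront1',394,47,62),('landfront1b',393,72,62),('l2',391,121,62),('l2b',390,154,62),('l3',387,199,62),('l4',385,262,62),('hL',434,138,75),('hR',434,296,75),('blk',418,200,87),('blk',418,244,87),('blk',448,198,87),('blk',450,244,87)]: print(n,pix2z(c,u,v,z).round(1))
go(540,-29,127)
E
```

```text
bar [538.5  38.9 127. ]
bar [540.1 -90.1 127. ]
brass1 [711.4  80.6  61. ]
b4 [ 712.9 -129.9   61. ]
landfront1 [600.6 118.8  62. ]
landfront1b [600.8  99.6  62. ]
l2 [601.3  59.7  62. ]
l2b [602.   31.2  62. ]
l3 [601.4 -10.1  62. ]
l4 [602.7 -73.2  62. ]
hL [636.6  45.1  75. ]
hR [ 649.9 -103.7   75. ]
blk [623.4  -6.8  87. ]
blk [626.5 -46.8  87. ]
blk [649.3  -5.1  87. ]
blk [655.2 -46.8  87. ]
t2.48 pos [539.8 -24.3 249.3] yang -0.02 F [-1.2  0.3 -0.1] w 0.704 q6 -0.17
turn 0.00  d(after turn) [-0.46  0.02 12.23] rows>=3.0
```

```bash

python3 -m handwheel '[{"fingers":6,"dx":-0.3,"dy":0,"dz":3.9,"turn":0},{"fingers":6,"dx":0,"dy":0,"dz":3.9,"turn":0},{"fingers":6,"dx":0,"dy":0,"dz":3.4,"turn":0},{"fingers":5,"dx":0,"dy":0,"dz":1,"turn":0},{"fingers":4,"dx":0,"dy":0,"dz":0,"turn":0}]' 40
python3 -m handwheel '[{"fingers":3,"dx":0,"dy":0,"dz":0,"turn":0},{"fingers":1,"dx":0,"dy":0,"dz":0,"turn":0},{"fingers":0.5,"dx":0,"dy":0,"dz":0,"turn":0},{"fingers":0.5,"dx":0,"dy":0,"dz":0,"turn":0},{"fingers":0.5,"dx":0,"dy":0,"dz":0,"turn":0}]' 40
python3 -c "
from h import *
st()
save('wrist','w2')"
```

```text
clock: 2.9
position: [535.2, -22.8, 125.5]
ee_rot: [-2.211, -2.222, 0.007]
ft_force: [0.1, -0.2, 0.2]
gripper_width: 0.476
clock: 3.32
position: [540.3, -24.0, 130.7]
ee_rot: [2.213, 2.223, 0.006]
ft_force: [1.4, 1.4, 7.1]
gripper_width: 0.124
t3.32 pos [540.3 -24.  130.7] yang 0.25 tilt [ 0.006 -0.   ] F [1.4 1.4 7.1] w 0.124 q [-0.17  0.32  1.76  0.    1.05 -0.18]
```

View pics/w2.png

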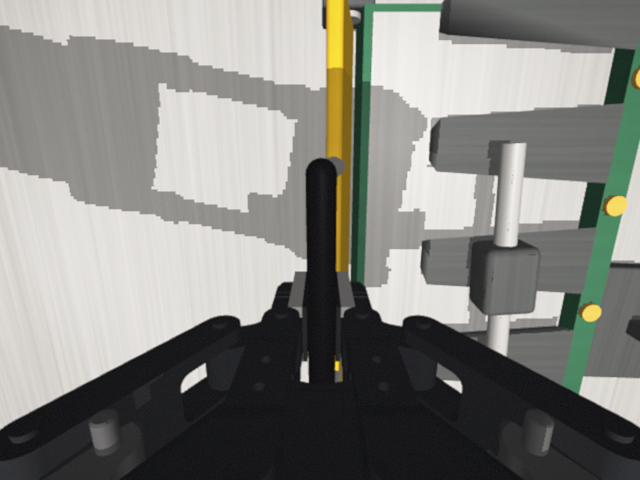

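```bash
python3 - <<'E'
from h import *
import numpy as np
th=np.linspace(0.125,1.6,13)
x=-10*np.sin(th);z=10*np.cos(th)
print(np.diff(x).round(2),(-np.diff(z)).round(2))
E
```

```text
[-1.21 -1.17 -1.12 -1.04 -0.96 -0.85 -0.74 -0.61 -0.48 -0.34 -0.19 -0.04] [0.23 0.37 0.51 0.65 0.77 0.88 0.98 1.06 1.13 1.18 1.21 1.23]
```

```bash

python3 -m handwheel '[{"fingers":0.5,"dx":0,"dy":-1.21,"dz":0.2,"turn":0},{"fingers":0.5,"dx":0,"dy":-1.17,"dz":0.37,"turn":0},{"fingers":0.5,"dx":0,"dy":-1.12,"dz":0.51,"turn":0},{"fingers":0.5,"dx":0,"dy":-1.04,"dz":0.65,"turn":0},{"fingers":0.5,"dx":0,"dy":0,"dz":0,"turn":0}]'
python3 -m handwheel '[{"fingers":0.5,"dx":0,"dy":-0.96,"dz":0.77,"turn":0},{"fingers":0.5,"dx":0,"dy":-0.85,"dz":0.88,"turn":0},{"fingers":0.5,"dx":0,"dy":-0.74,"dz":0.98,"turn":0},{"fingers":0.5,"dx":0,"dy":-0.61,"dz":1.06,"turn":0},{"fingers":0.5,"dx":0,"dy":0,"dz":0,"turn":0}]'
python3 -c "
from h import *
st()"
```

```text
clock: 3.78
position: [494.0, -24.4, 111.6]
ee_rot: [2.214, 2.223, 0.006]
ft_force: [3.4, 0.8, -4.4]
gripper_width: 0.121
clock: 4.2
position: [464.6, -24.7, 74.5]
ee_rot: [2.213, 2.22, 0.009]
ft_force: [6.1, 1.0, -5.8]
gripper_width: 0.119
t4.20 pos [464.6 -24.7  74.5] yang 0.20 tilt [ 0.009 -0.001] F [ 6.1  1.  -5.8] w 0.119 q [-0.2   0.29  2.    0.    0.85 -0.21]
```

```bash

python3 -m handwheel '[{"fingers":0.5,"dx":0,"dy":-0.48,"dz":1.13,"turn":0},{"fingers":0.5,"dx":0,"dy":-0.34,"dz":1.18,"turn":0},{"fingers":0.5,"dx":0,"dy":-0.19,"dz":1.21,"turn":0},{"fingers":0.5,"dx":0,"dy":-0.04,"dz":1.2,"turn":0},{"fingers":0.5,"dx":0,"dy":0,"dz":0,"turn":0}]'
python3 -c "
from h import *
st()
save('wrist','w3')"
```

```text
clock: 4.62
position: [456.7, -25.4, 29.5]
ee_rot: [2.21, 2.218, 0.012]
ft_force: [6.6, 1.3, 7.2]
gripper_width: 0.123
t4.62 pos [456.7 -25.4  29.5] yang 0.22 tilt [ 0.013 -0.002] F [6.6 1.3 7.2] w 0.123 q [-0.21  0.34  2.07  0.    0.71 -0.21]
```

View pics/w3.png

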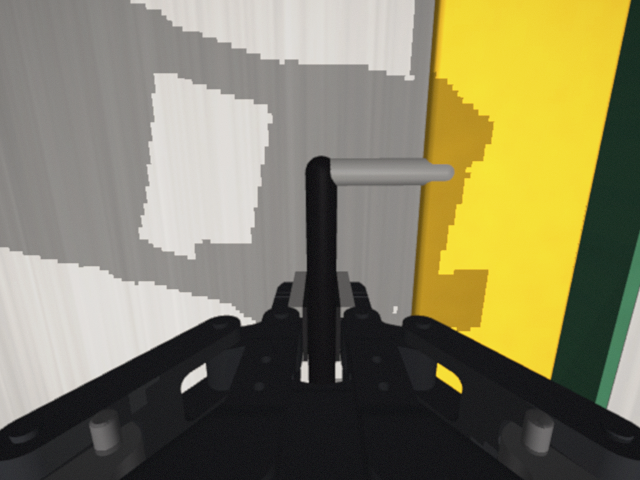

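```bash

python3 -m handwheel '[{"fingers":2.8,"dx":0,"dy":0.2,"dz":0,"turn":0},{"fingers":2.8,"dx":0,"dy":0,"dz":0,"turn":0},{"fingers":2.8,"dx":0,"dy":0,"dz":-2,"turn":0},{"fingers":2.8,"dx":0,"dy":0,"dz":-4,"turn":0},{"fingers":4.5,"dx":0,"dy":0,"dz":-4,"turn":0}]'
python3 -m handwheel '[{"fingers":5,"dx":0,"dy":2,"dz":-4,"turn":0},{"fingers":5,"dx":0,"dy":4,"dz":-1,"turn":0},{"fingers":5,"dx":0,"dy":4,"dz":0,"turn":0},{"fingers":5,"dx":0,"dy":4,"dz":0,"turn":0},{"fingers":5,"dx":0,"dy":0,"dz":0,"turn":0}]'
python3 -c "
from h import *
st()
save('wrist','w4'); st(); save('top','top1')
print(get_calibration('wrist'))"
```

```text
clock: 5.08
position: [449.8, -24.0, 126.5]
ee_rot: [-2.212, -2.222, 0.007]
ft_force: [1.7, -0.6, 0.8]
gripper_width: 0.454
clock: 5.5
position: [598.3, -24.4, 173.7]
ee_rot: [2.213, 2.223, 0.006]
ft_force: [0.2, -0.4, 0.3]
gripper_width: 0.584
t5.50 pos [598.3 -24.4 173.7] yang 0.26 tilt [ 0.006 -0.001] F [ 0.2 -0.4  0.3] w 0.584 q [-0.16  0.36  1.58  0.    1.2  -0.16]
t5.55 pos [593.7 -24.  173. ] yang 0.28 tilt [-0.001 -0.   ] F [-1.3 -0.4  0.8] w 0.585 q [-0.16  0.36  1.58 -0.    1.2  -0.16]
{'fx': 332.89666445045714, 'fy': 332.89666445045714, 'cx': 321.04589352848996, 'cy': 232.89701268022733, 'world_to_cam': array([[ 9.99977402e-01,  5.22842547e-03, -4.22589333e-03,
        -5.89650770e+02],
       [ 6.15227011e-03, -9.65119394e-01,  2.61737857e-01,
        -4.08228891e+01],
       [-2.71001473e-03, -2.61757941e-01, -9.65129751e-01,
         2.99078818e+02],
       [ 0.00000000e+00,  0.00000000e+00,  0.00000000e+00,
         1.00000000e+00]])}
```

View pics/w4.png

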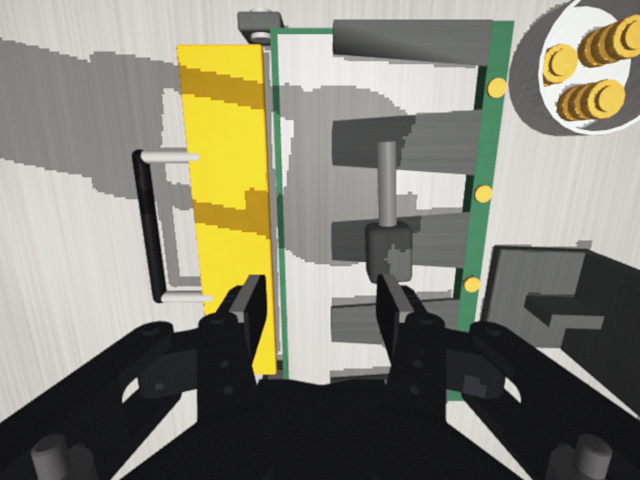

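View pics/top1.png

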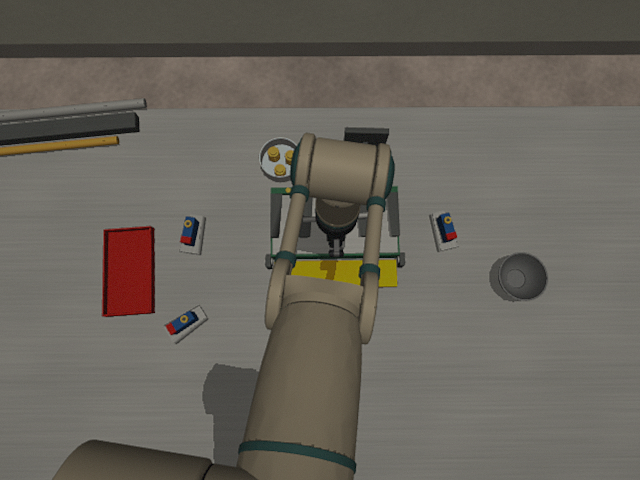

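```bash
python3 -c "
from h import *
c=get_calibration('wrist')
for u,v,z in [(388,142,75),(368,228,87),(409,225,87),(496,88,59),(484,194,59),(472,285,59),(332,20,62),(332,122,62),(332,165,62),(332,223,62)]: print(pix2z(c,u,v,z).round(1))
go(641,-29,84,4.5)"
```

```text
[632.8  42.6  75. ]
[620.6 -11.4  87. ]
[647.1  -9.3  87. ]
[705.1  77.4  59. ]
[706.6   7.1  59. ]
[706.7 -63.4  59. ]
[596.1 115.7  62. ]
[597.   55.3  62. ]
[597.4  27.   62. ]
[597.9 -14.2  62. ]
t5.60 pos [590.9 -23.8 172.7] yang 0.27 F [0.1 0.7 0.1] w 0.584 q6 -0.16
turn -4.23  d(after turn) [-0.92  4.98  8.85] rows>=2.5
```

```bash

python3 -m handwheel '[{"fingers":5.5,"dx":-0.2,"dy":2.5,"dz":1,"turn":-4.2},{"fingers":5.5,"dx":-0.3,"dy":2.5,"dz":2,"turn":0},{"fingers":5.5,"dx":0,"dy":0,"dz":2,"turn":0},{"fingers":5.5,"dx":0,"dy":0,"dz":0,"turn":0},{"fingers":5.5,"dx":0,"dy":0,"dz":0,"turn":0}]'
python3 -c "
from h import *
go(641,-29,84,4.5)
save('wrist','w5')"
```

```text
clock: 6.02
position: [638.2, -26.5, 122.7]
ee_rot: [-2.13, -2.302, 0.006]
ft_force: [-0.2, -1.1, 0.4]
gripper_width: 0.648
t6.02 pos [638.2 -26.5 122.7] yang 4.44 F [-0.2 -1.1  0.4] w 0.648 q6 -0.23
turn -0.06  d(after turn) [-0.28  0.28  3.86] rows>=1.0
```

View pics/w5.png

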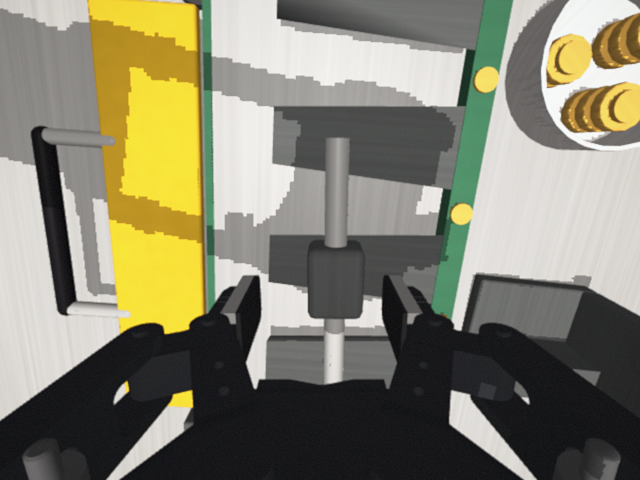

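```bash

python3 -m handwheel '[{"fingers":5.5,"dx":-0.4,"dy":0.5,"dz":1.3,"turn":0},{"fingers":5.5,"dx":0,"dy":0,"dz":1.3,"turn":0},{"fingers":5.5,"dx":0,"dy":0,"dz":1,"turn":0},{"fingers":5.5,"dx":0,"dy":0,"dz":0,"turn":0},{"fingers":4,"dx":0,"dy":0,"dz":0,"turn":0}]' 60
python3 -m handwheel '[{"fingers":2,"dx":0,"dy":0,"dz":0,"turn":0},{"fingers":2,"dx":0,"dy":0,"dz":0,"turn":0},{"fingers":2,"dx":0,"dy":0,"dz":0,"turn":0},{"fingers":2,"dx":0,"dy":0,"dz":0,"turn":0}]' 60
python3 -c "
from h import *
st()"
```

```text
clock: 6.48
position: [646.1, -30.4, 87.9]
ee_rot: [-2.133, -2.305, 0.001]
ft_force: [-0.2, -0.0, -0.3]
gripper_width: 0.519
clock: 6.82
position: [647.2, -30.4, 89.1]
ee_rot: [2.132, 2.305, 0.001]
ft_force: [-0.1, -0.6, 2.3]
gripper_width: 0.334
t6.82 pos [647.2 -30.4  89.1] yang 4.46 tilt [ 0.002 -0.   ] F [-0.1 -0.6  2.3] w 0.334 q [-0.15  0.5   1.57 -0.    1.07 -0.23]
```

```bash

python3 -m handwheel '[{"fingers":2,"dx":0,"dy":0,"dz":-1,"turn":0},{"fingers":2,"dx":0,"dy":0,"dz":-2.5,"turn":0},{"fingers":2,"dx":0,"dy":0,"dz":-2.5,"turn":0},{"fingers":2,"dx":0,"dy":0,"dz":-2,"turn":-5},{"fingers":2,"dx":0,"dy":0,"dz":0,"turn":-7}]' 80
python3 -m handwheel '[{"fingers":2,"dx":0,"dy":0,"dz":0,"turn":-7},{"fingers":2,"dx":0,"dy":0,"dz":0,"turn":-7},{"fingers":2,"dx":0,"dy":0,"dz":0,"turn":-7},{"fingers":2,"dx":0,"dy":0,"dz":0,"turn":-7},{"fingers":2,"dx":0,"dy":0,"dz":0,"turn":-7}]'
python3 -m handwheel '[{"fingers":2,"dx":0,"dy":0,"dz":0,"turn":-7},{"fingers":2,"dx":0,"dy":0,"dz":0,"turn":-7},{"fingers":2,"dx":0,"dy":0,"dz":0,"turn":-7},{"fingers":2,"dx":0,"dy":0,"dz":0,"turn":-7},{"fingers":2,"dx":0,"dy":0,"dz":0,"turn":-7}]'
python3 -c "
from h import *
go(536,438.6,150,93.8)"
```

```text
clock: 7.23
position: [649.3, -30.6, 173.5]
ee_rot: [1.87, 2.515, 0.007]
ft_force: [1.7, 0.8, -1.7]
gripper_width: 0.332
clock: 7.65
position: [646.4, -30.2, 168.3]
ee_rot: [-1.028, -2.968, -0.0]
ft_force: [-0.1, 0.4, -2.0]
gripper_width: 0.331
clock: 8.07
position: [646.4, -30.2, 168.2]
ee_rot: [-0.088, -3.14, -0.0]
ft_force: [-0.4, 0.3, -2.5]
gripper_width: 0.327
t8.07 pos [646.4 -30.2 168.2] yang 86.80 F [-0.4  0.3 -2.5] w 0.327 q6 -1.67
turn -7.00  d(after turn) [ 7.9  47.51  1.85] rows>=11.8
```

```bash

python3 -m handwheel '[{"fingers":2,"dx":0,"dy":0,"dz":0,"turn":-7},{"fingers":2,"dx":0.6,"dy":3.5,"dz":0,"turn":0},{"fingers":2,"dx":0.65,"dy":3.95,"dz":0,"turn":0},{"fingers":2,"dx":0.65,"dy":3.95,"dz":0,"turn":0},{"fingers":2,"dx":0.65,"dy":3.95,"dz":0,"turn":0}]'
python3 -m handwheel '[{"fingers":2,"dx":0.65,"dy":3.95,"dz":0,"turn":0},{"fingers":2,"dx":0.65,"dy":3.95,"dz":0,"turn":0},{"fingers":2,"dx":0.65,"dy":3.95,"dz":0,"turn":0},{"fingers":2,"dx":0.65,"dy":3.95,"dz":0,"turn":0},{"fingers":2,"dx":0.65,"dy":3.95,"dz":0,"turn":0}]'
python3 -m handwheel '[{"fingers":2,"dx":0.65,"dy":3.95,"dz":0,"turn":0},{"fingers":2,"dx":0.65,"dy":3.95,"dz":1.5,"turn":0},{"fingers":2,"dx":0.65,"dy":3,"dz":1.5,"turn":0},{"fingers":2,"dx":0,"dy":1,"dz":1,"turn":0},{"fingers":2,"dx":0,"dy":0,"dz":0,"turn":0}]'
python3 -c "
from h import *
go(536,438.6,32,93.8)
save('wrist','w6')"
```

```text
clock: 8.48
position: [611.2, 122.5, 168.3]
ee_rot: [0.093, -3.14, -0.0]
ft_force: [1.0, -0.3, -2.7]
gripper_width: 0.327
clock: 8.9
position: [566.6, 318.3, 168.4]
ee_rot: [0.095, -3.14, 0.0]
ft_force: [0.9, 0.7, -2.5]
gripper_width: 0.331
clock: 9.32
position: [538.6, 435.3, 125.5]
ee_rot: [0.1, -3.135, 0.003]
ft_force: [0.6, -0.3, -3.0]
gripper_width: 0.326
t9.32 pos [538.6 435.3 125.5] yang 93.67 F [ 0.6 -0.3 -3. ] w 0.326 q6 -1.06
turn -0.13  d(after turn) [0.2  0.36 9.35] rows>=2.3
```

View pics/w6.png

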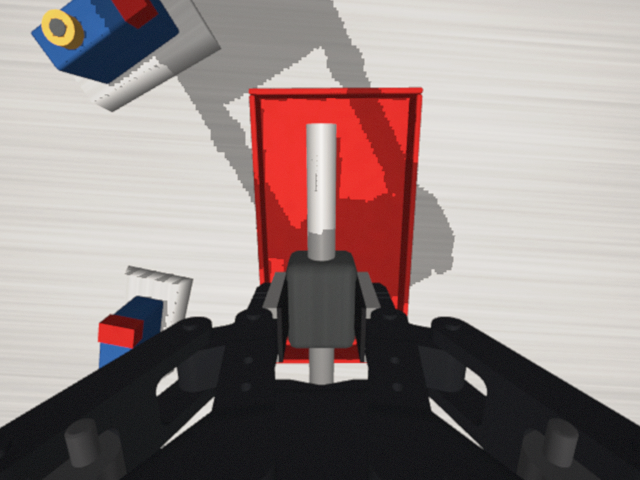

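```bash

python3 -m handwheel '[{"fingers":2,"dx":0.2,"dy":0.5,"dz":3,"turn":0},{"fingers":2,"dx":0,"dy":0,"dz":3,"turn":0},{"fingers":2,"dx":0,"dy":0,"dz":2.2,"turn":0},{"fingers":2,"dx":0,"dy":0,"dz":0.7,"turn":0},{"fingers":2,"dx":0,"dy":0,"dz":0,"turn":0}]'
python3 -c "
from h import *
go(536,438.6,30,93.8)
save('wrist','w7')"
```

```text
clock: 9.78
position: [538.7, 435.6, 38.0]
ee_rot: [0.092, -3.137, 0.004]
ft_force: [0.5, -0.3, -2.8]
gripper_width: 0.322
t9.78 pos [538.7 435.6  38. ] yang 93.36 F [ 0.5 -0.3 -2.8] w 0.322 q6 -1.05
turn -0.44  d(after turn) [0.24 0.31 0.8 ] rows>=1.0
```

View pics/w7.png

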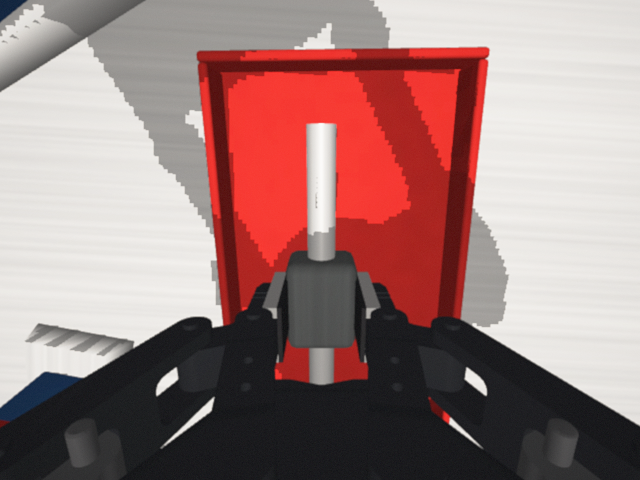

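```bash

python3 -m handwheel '[{"fingers":2,"dx":0.2,"dy":0.4,"dz":0.4,"turn":0},{"fingers":2,"dx":0,"dy":0,"dz":0.4,"turn":0},{"fingers":2,"dx":0,"dy":0,"dz":0,"turn":0},{"fingers":4.5,"dx":0,"dy":0,"dz":0,"turn":0},{"fingers":4.5,"dx":0,"dy":0,"dz":0,"turn":0}]'
python3 -m handwheel '[{"fingers":4.8,"dx":0,"dy":0,"dz":0,"turn":0},{"fingers":4.8,"dx":0,"dy":0,"dz":-2,"turn":0},{"fingers":5,"dx":0,"dy":0,"dz":-4,"turn":0},{"fingers":5,"dx":0,"dy":0,"dz":-4,"turn":0},{"fingers":5,"dx":0,"dy":0,"dz":0,"turn":0}]' 60
python3 -c "
from h import *
st()
save('wrist','w8')"
```

```text
clock: 10.25
position: [537.4, 442.4, 32.8]
ee_rot: [-0.095, 3.138, 0.002]
ft_force: [-1.0, 0.7, -0.3]
gripper_width: 0.527
clock: 10.67
position: [541.2, 445.0, 141.4]
ee_rot: [-0.094, 3.125, 0.014]
ft_force: [0.8, 1.6, 1.8]
gripper_width: 0.581
t10.67 pos [541.2 445.  141.4] yang 93.47 tilt [0.014 0.01 ] F [0.8 1.6 1.8] w 0.581 q [ 0.59  0.52  1.39 -0.    1.22 -1.04]
```

View pics/w8.png

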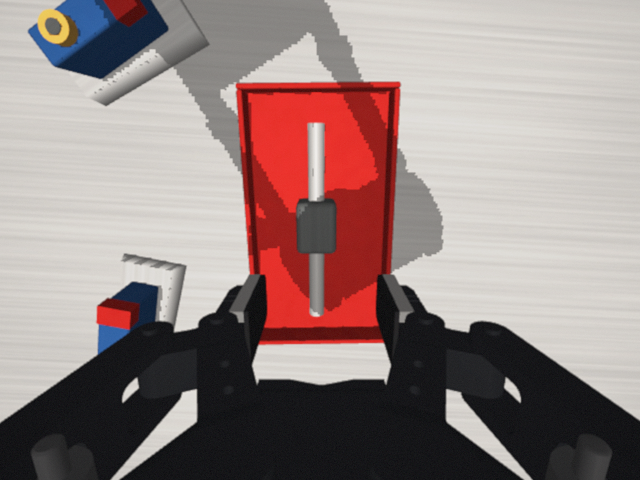

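```bash
python3 -c "
from h import *
go(622,299.4,140,81.1)"
```

```text
t10.72 pos [539.9 444.1 138.1] yang 93.46 F [ 0.8 -0.1 -0.6] w 0.587 q6 -1.04
turn 12.36  d(after turn) [-10.35 -13.02  -0.2 ] rows>=4.1
```

```bash

python3 -m handwheel '[{"fingers":5,"dx":0,"dy":0,"dz":-0.5,"turn":6.2},{"fingers":5,"dx":0,"dy":0,"dz":0,"turn":6.1},{"fingers":5,"dx":-2.5,"dy":-3.1,"dz":0,"turn":0},{"fingers":5,"dx":-2.5,"dy":-3.2,"dz":0,"turn":0},{"fingers":5,"dx":-2.5,"dy":-3.2,"dz":0,"turn":0}]'
python3 -m handwheel '[{"fingers":5,"dx":-2.5,"dy":-3.1,"dz":0,"turn":0},{"fingers":5,"dx":-0.4,"dy":-0.4,"dz":2,"turn":0},{"fingers":5,"dx":0,"dy":0,"dz":1,"turn":0},{"fingers":5,"dx":0,"dy":0,"dz":0,"turn":0},{"fingers":5,"dx":0,"dy":0,"dz":0,"turn":0}]'
python3 -c "
from h import *
go(622,299.4,40,81.1)
save('wrist','w9');print(get_calibration('wrist')['world_to_cam'].tolist())"
```

```text
clock: 11.13
position: [596.0, 335.9, 135.9]
ee_rot: [-0.238, -3.132, 0.001]
ft_force: [1.0, 0.4, 0.3]
gripper_width: 0.587
clock: 11.55
position: [618.0, 298.1, 105.2]
ee_rot: [-0.241, -3.129, 0.001]
ft_force: [-0.4, -0.1, 0.0]
gripper_width: 0.584
t11.55 pos [618.  298.1 105.2] yang 81.18 F [-0.4 -0.1  0. ] w 0.584 q6 -1.07
turn 0.08  d(after turn) [-0.4   0.2   6.52] rows>=1.6
[[0.15195753448592078, 0.9883868204666568, 0.0006331198735778759, -388.697137810274], [0.9540926490054378, -0.146852257554448, 0.26103952107860984, -542.1170186731822], [0.2581009973377633, -0.039062867009171186, -0.9653279067727594, 91.77071990221799], [0.0, 0.0, 0.0, 1.0]]
```

View pics/w9.png

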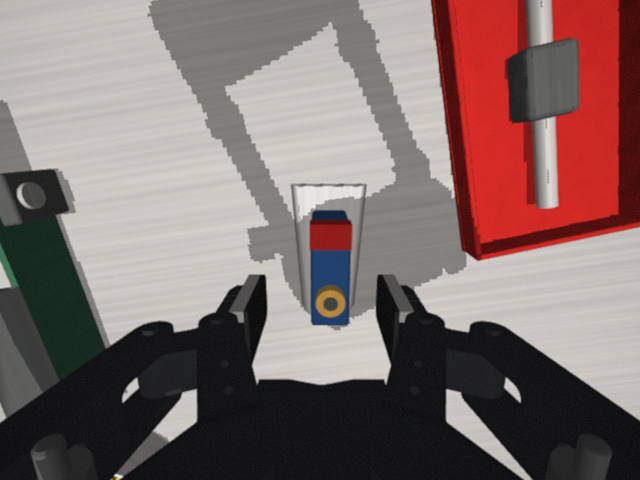

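```bash
python3 -c "
from h import *
c=get_calibration('wrist')
for u,v,z in [(311,222,58),(352,222,58),(312,325,58),(348,325,58),(330,303,65)]: print(pix2z(c,u,v,z).round(1))
st()"
```

```text
[591.9 296.8  58. ]
[595.3 318.4  58. ]
[652.6 287.6  58. ]
[655.7 308.2  58. ]
[636.7 300.3  65. ]
t11.60 pos [618.5 298.7 106.2] yang 81.23 tilt [-0.001  0.   ] F [-0.1  0.6  0.3] w 0.588 q [ 0.35  0.54  1.45  0.    1.16 -1.07]
```

```bash

python3 -m handwheel '[{"fingers":5,"dx":-0.5,"dy":0.4,"dz":2.2,"turn":0},{"fingers":5,"dx":0,"dy":0,"dz":2.2,"turn":0},{"fingers":5,"dx":0,"dy":0,"dz":2,"turn":0},{"fingers":5,"dx":0,"dy":0,"dz":0,"turn":0},{"fingers":3,"dx":0,"dy":0,"dz":0,"turn":0}]' 50
python3 -m handwheel '[{"fingers":1,"dx":0,"dy":0,"dz":0,"turn":0},{"fingers":1,"dx":0,"dy":0,"dz":0,"turn":0},{"fingers":1,"dx":0,"dy":0,"dz":0,"turn":0},{"fingers":1,"dx":0,"dy":0,"dz":0,"turn":0},{"fingers":1,"dx":0,"dy":0,"dz":0,"turn":0}]' 50
python3 -c "
from h import *
st()"
```

```text
clock: 12.02
position: [624.0, 301.9, 42.3]
ee_rot: [-0.239, -3.131, 0.001]
ft_force: [-1.3, 0.2, 0.2]
gripper_width: 0.461
clock: 12.43
position: [626.1, 301.6, 44.6]
ee_rot: [0.242, 3.129, 0.004]
ft_force: [-1.5, 2.1, 6.4]
gripper_width: 0.249
t12.43 pos [626.1 301.6  44.6] yang 81.15 tilt [0.003 0.002] F [-1.5  2.1  6.4] w 0.249 q [ 0.35  0.6   1.5   0.    1.04 -1.07]
```

```bash

python3 -m handwheel '[{"fingers":1,"dx":0,"dy":0,"dz":-1,"turn":0},{"fingers":1,"dx":0,"dy":0,"dz":-3,"turn":0},{"fingers":1,"dx":0,"dy":0,"dz":-4,"turn":0},{"fingers":1,"dx":0,"dy":0,"dz":-3,"turn":-4.6},{"fingers":1,"dx":0,"dy":0,"dz":0,"turn":-4.6}]' 70
python3 -c "
from h import *
go(538,7,155,90.4)"
```

```text
clock: 12.85
position: [628.7, 301.5, 160.5]
ee_rot: [-0.015, 3.129, 0.006]
ft_force: [1.2, 0.7, -2.6]
gripper_width: 0.246
t12.85 pos [628.7 301.5 160.5] yang 90.56 F [ 1.2  0.7 -2.6] w 0.246 q6 -1.23
turn 0.16  d(after turn) [  9.28 -29.39   0.32] rows>=7.5
```

```bash

python3 -m handwheel '[{"fingers":1,"dx":1,"dy":-3,"dz":0,"turn":0},{"fingers":1,"dx":1.15,"dy":-3.65,"dz":0,"turn":0},{"fingers":1,"dx":1.15,"dy":-3.65,"dz":0,"turn":0},{"fingers":1,"dx":1.15,"dy":-3.65,"dz":0,"turn":0},{"fingers":1,"dx":1.15,"dy":-3.65,"dz":0,"turn":0}]' 70
python3 -m handwheel '[{"fingers":1,"dx":1.15,"dy":-3.65,"dz":0,"turn":0},{"fingers":1,"dx":1.15,"dy":-3.65,"dz":0,"turn":0},{"fingers":1,"dx":1,"dy":-3.5,"dz":0,"turn":0},{"fingers":1,"dx":0.4,"dy":-1,"dz":2,"turn":0},{"fingers":1,"dx":0,"dy":0,"dz":2,"turn":0}]' 70
python3 -m handwheel '[{"fingers":1,"dx":0,"dy":0,"dz":0,"turn":0},{"fingers":1,"dx":0,"dy":0,"dz":0,"turn":0}]'
python3 -c "
from h import *
go(538,7,94,90.4)
save('wrist','w10');save('top','top2'); go(538,7,94,90.4)"
```

```text
clock: 13.27
position: [568.5, 122.4, 152.2]
ee_rot: [0.011, -3.14, 0.001]
ft_force: [0.3, -0.3, -2.6]
gripper_width: 0.247
clock: 13.68
position: [533.1, 2.5, 113.3]
ee_rot: [-0.004, 3.14, -0.003]
ft_force: [1.0, 0.0, -4.2]
gripper_width: 0.245
clock: 13.85
position: [532.4, 5.8, 111.8]
ee_rot: [0.008, -3.138, -0.001]
ft_force: [-0.1, -0.3, -3.3]
gripper_width: 0.245
t13.85 pos [532.4   5.8 111.8] yang 90.30 F [-0.1 -0.3 -3.3] w 0.245 q6 -1.70
turn -0.10  d(after turn) [-0.56  0.11  1.77] rows>=1.0
t13.95 pos [534.6   6.3 113.3] yang 90.38 F [-1.2  0.8 -2.6] w 0.245 q6 -1.70
turn -0.02  d(after turn) [-0.34  0.07  1.93] rows>=1.0
```

View pics/w10.png

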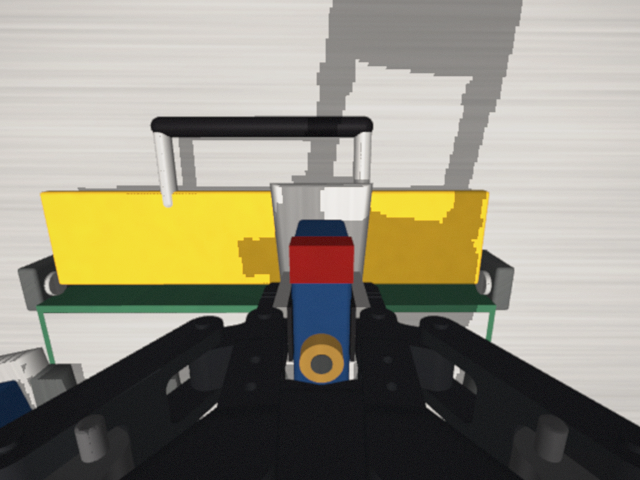

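```bash
python3 -c "
from h import *
crop('top2','t2c',(240,170,420,300),4)"
```

```text
(no output)
```

View pics/t2c.png

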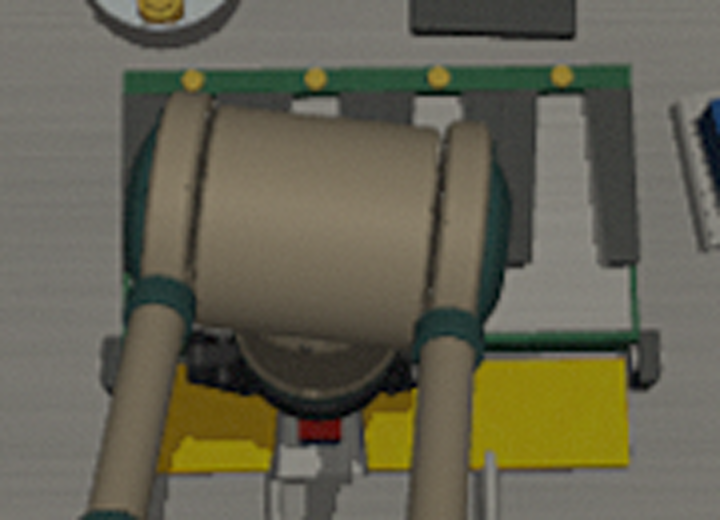

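```bash

python3 -m handwheel '[{"fingers":1,"dx":0,"dy":0.05,"dz":1,"turn":0},{"fingers":1,"dx":0,"dy":0,"dz":0.9,"turn":0},{"fingers":1,"dx":0,"dy":0,"dz":0,"turn":0},{"fingers":1,"dx":0,"dy":0,"dz":0,"turn":0},{"fingers":1,"dx":0,"dy":0,"dz":0,"turn":0}]' 70
python3 -m handwheel '[{"fingers":1,"dx":-1,"dy":0,"dz":0,"turn":0},{"fingers":1,"dx":-1,"dy":0,"dz":0,"turn":0},{"fingers":1,"dx":-1,"dy":0,"dz":0,"turn":0},{"fingers":1,"dx":0,"dy":0,"dz":0,"turn":0},{"fingers":1,"dx":0,"dy":0,"dz":0,"turn":0}]' 70
python3 -c "
from h import *
go(603,7,92,90.4)
save('scene','s1'); crop('s1','s1c',(220,180,420,340),4)"
```

```text
clock: 14.37
position: [533.9, 6.8, 93.4]
ee_rot: [0.01, -3.141, -0.0]
ft_force: [0.0, -0.6, -3.7]
gripper_width: 0.248
clock: 14.78
position: [565.1, 6.6, 93.6]
ee_rot: [-0.01, 3.141, -0.0]
ft_force: [0.0, 0.2, -3.6]
gripper_width: 0.248
t14.78 pos [565.1   6.6  93.6] yang 90.35 F [ 0.   0.2 -3.6] w 0.248 q6 -1.69
turn -0.05  d(after turn) [-3.79  0.01  0.16] rows>=1.0
```

View pics/s1c.png

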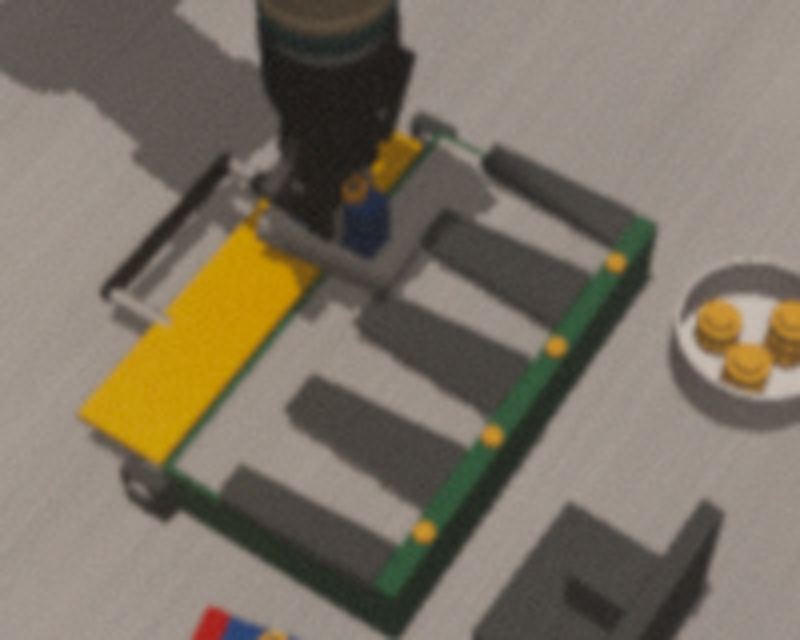

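```bash

python3 -m handwheel '[{"fingers":1,"dx":-0.8,"dy":0,"dz":0,"turn":0},{"fingers":1,"dx":-0.8,"dy":0,"dz":0,"turn":0},{"fingers":1,"dx":-0.7,"dy":0,"dz":0,"turn":0},{"fingers":1,"dx":0,"dy":0,"dz":0,"turn":0}]' 70
python3 -c "
from h import *
st()"
python3 -m handwheel '[{"fingers":1,"dx":-0.5,"dy":0,"dz":0,"turn":0},{"fingers":1,"dx":-0.5,"dy":0,"dz":0,"turn":0},{"fingers":1,"dx":0,"dy":0,"dz":0,"turn":0}]' 70
python3 -c "
from h import *
st()
save('scene','s2'); crop('s2','s2c',(240,180,400,320),5)"
```

```text
clock: 15.17
position: [589.5, 6.7, 93.8]
ee_rot: [-0.009, 3.138, -0.0]
ft_force: [0.6, -0.1, -2.9]
gripper_width: 0.248
t15.17 pos [589.5   6.7  93.8] yang 90.35 tilt [ 0.003 -0.   ] F [ 0.6 -0.1 -2.9] w 0.248 q [-0.11  0.42  1.7   0.    1.02 -1.68]
clock: 15.42
position: [598.3, 6.9, 93.6]
ee_rot: [-0.01, 3.14, -0.0]
ft_force: [-0.4, -0.6, -3.2]
gripper_width: 0.245
t15.42 pos [598.3   6.9  93.6] yang 90.35 tilt [ 0.002 -0.   ] F [-0.4 -0.6 -3.2] w 0.245 q [-0.1   0.43  1.68  0.    1.03 -1.68]
```

View pics/s2c.png

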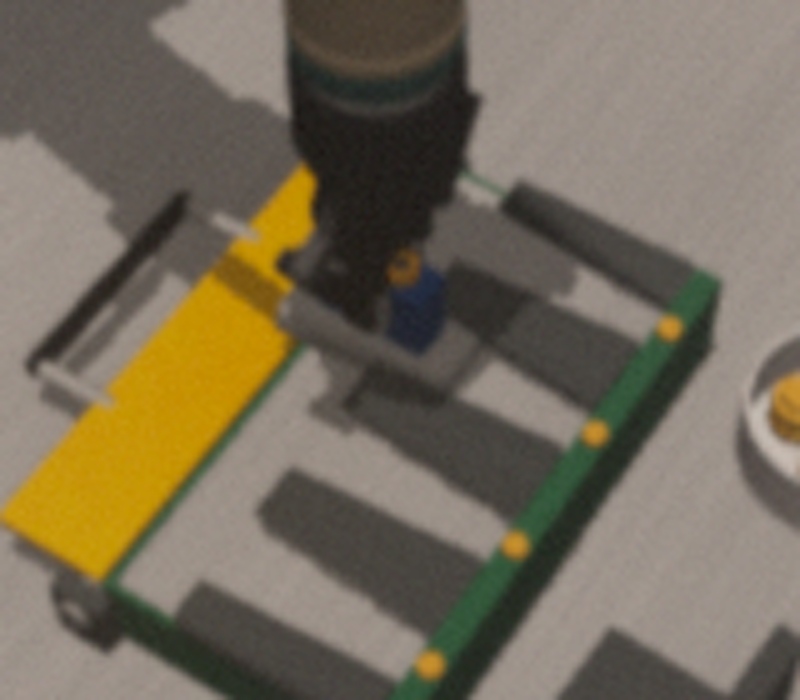

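```bash

python3 -m handwheel '[{"fingers":1,"dx":0,"dy":0,"dz":0.15,"turn":0},{"fingers":1,"dx":0,"dy":0,"dz":0.15,"turn":0},{"fingers":1,"dx":0,"dy":0,"dz":0,"turn":0}]' 70
python3 -m handwheel '[{"fingers":1,"dx":0,"dy":0,"dz":0.1,"turn":0},{"fingers":1,"dx":0,"dy":0,"dz":0,"turn":0}]' 70
python3 -c "
from h import *
st()"
```

```text
clock: 15.72
position: [596.2, 7.0, 90.1]
ee_rot: [0.01, -3.14, -0.0]
ft_force: [-0.3, -0.6, -2.3]
gripper_width: 0.246
clock: 15.88
position: [596.8, 7.0, 89.7]
ee_rot: [-0.01, 3.141, 0.0]
ft_force: [-1.4, -0.6, -2.9]
gripper_width: 0.247
t15.88 pos [596.8   7.   89.7] yang 90.35 tilt [0. 0.] F [-1.4 -0.6 -2.9] w 0.247 q [-0.1   0.44  1.69  0.    1.02 -1.68]
```

```bash

python3 -m handwheel '[{"fingers":1,"dx":0,"dy":0,"dz":0.1,"turn":0},{"fingers":1,"dx":0,"dy":0,"dz":0,"turn":0}]' 70
python3 -m handwheel '[{"fingers":1,"dx":0,"dy":0,"dz":0.1,"turn":0},{"fingers":1,"dx":0,"dy":0,"dz":0,"turn":0}]' 70
python3 -c "
from h import *
st()"
```

```text
clock: 16.05
position: [597.3, 7.0, 89.6]
ee_rot: [-0.01, 3.14, -0.0]
ft_force: [-2.3, -0.0, 3.2]
gripper_width: 0.245
clock: 16.22
position: [597.5, 6.9, 89.6]
ee_rot: [-0.01, 3.139, -0.0]
ft_force: [-3.7, -1.8, 9.7]
gripper_width: 0.246
t16.22 pos [597.5   6.9  89.6] yang 90.35 tilt [ 0.002 -0.   ] F [-3.7 -1.8  9.7] w 0.246 q [-0.1   0.44  1.69  0.    1.02 -1.68]
```

```bash

python3 -m handwheel '[{"fingers":1,"dx":-0.3,"dy":0,"dz":-0.15,"turn":0},{"fingers":1,"dx":-0.7,"dy":0,"dz":0,"turn":0},{"fingers":1,"dx":-0.7,"dy":0,"dz":0,"turn":0},{"fingers":1,"dx":0,"dy":0,"dz":0,"turn":0}]' 70
python3 -c "
from h import *
st()"
python3 -m handwheel '[{"fingers":1,"dx":-0.5,"dy":0,"dz":0,"turn":0},{"fingers":1,"dx":-0.5,"dy":0,"dz":0,"turn":0},{"fingers":1,"dx":-0.5,"dy":0,"dz":0,"turn":0},{"fingers":1,"dx":0,"dy":0,"dz":0,"turn":0}]' 70
python3 -c "
from h import *
st()"
```

```text
clock: 16.55
position: [616.9, 6.9, 89.6]
ee_rot: [-0.009, 3.137, -0.0]
ft_force: [2.0, -0.4, 3.5]
gripper_width: 0.244
t16.55 pos [616.9   6.9  89.6] yang 90.34 tilt [ 0.004 -0.   ] F [ 2.  -0.4  3.5] w 0.244 q [-0.1   0.46  1.64  0.    1.03 -1.68]
clock: 16.88
position: [630.8, 7.1, 89.7]
ee_rot: [-0.01, 3.139, -0.0]
ft_force: [0.7, -0.1, 4.3]
gripper_width: 0.245
t16.88 pos [630.8   7.1  89.7] yang 90.35 tilt [ 0.003 -0.   ] F [ 0.7 -0.1  4.3] w 0.245 q [-0.1   0.48  1.61  0.    1.05 -1.68]
```

```bash

python3 -m handwheel '[{"fingers":1,"dx":-0.4,"dy":0,"dz":0,"turn":0},{"fingers":1,"dx":-0.4,"dy":0,"dz":0,"turn":0},{"fingers":1,"dx":0,"dy":0,"dz":0,"turn":0}]' 70
python3 -c "
from h import *
st()"
python3 -m handwheel '[{"fingers":1,"dx":-0.3,"dy":0,"dz":0,"turn":0},{"fingers":1,"dx":-0.2,"dy":0,"dz":0,"turn":0},{"fingers":1,"dx":0,"dy":0,"dz":0,"turn":0}]' 70
python3 -c "
from h import *
st()"
```

```text
clock: 17.13
position: [638.0, 7.1, 89.6]
ee_rot: [-0.01, 3.14, -0.0]
ft_force: [0.1, -0.4, 4.9]
gripper_width: 0.247
t17.13 pos [638.    7.1  89.6] yang 90.35 tilt [ 0.002 -0.   ] F [ 0.1 -0.4  4.9] w 0.247 q [-0.1   0.49  1.59  0.    1.06 -1.67]
clock: 17.38
position: [642.5, 7.2, 89.7]
ee_rot: [-0.01, 3.141, -0.0]
ft_force: [-1.3, -0.3, 5.5]
gripper_width: 0.246
t17.38 pos [642.5   7.2  89.7] yang 90.35 tilt [ 0.001 -0.   ] F [-1.3 -0.3  5.5] w 0.246 q [-0.1   0.49  1.58  0.    1.07 -1.67]
```

```bash

python3 -m handwheel '[{"fingers":1,"dx":-0.3,"dy":0,"dz":0,"turn":0},{"fingers":1,"dx":0,"dy":0,"dz":0,"turn":0}]' 70
python3 -c "
from h import *
st()"
python3 -m handwheel '[{"fingers":1,"dx":-0.2,"dy":0,"dz":0,"turn":0},{"fingers":1,"dx":0,"dy":0,"dz":0,"turn":0}]' 70
python3 -c "
from h import *
st()"
```

```text
clock: 17.55
position: [645.5, 7.2, 89.6]
ee_rot: [-0.01, 3.141, -0.0]
ft_force: [-0.7, 1.0, 6.1]
gripper_width: 0.246
t17.55 pos [645.5   7.2  89.6] yang 90.35 tilt [ 0.001 -0.   ] F [-0.7  1.   6.1] w 0.246 q [-0.1   0.5   1.57  0.    1.07 -1.67]
clock: 17.72
position: [647.2, 7.2, 89.6]
ee_rot: [-0.01, 3.141, -0.0]
ft_force: [-1.4, -0.9, 5.8]
gripper_width: 0.247
t17.72 pos [647.2   7.2  89.6] yang 90.35 tilt [ 0.001 -0.   ] F [-1.4 -0.9  5.8] w 0.247 q [-0.1   0.5   1.57 -0.    1.07 -1.67]
```

```bash

python3 -m handwheel '[{"fingers":1,"dx":-0.2,"dy":0,"dz":0,"turn":0},{"fingers":1,"dx":0,"dy":0,"dz":0,"turn":0}]' 70
python3 -m handwheel '[{"fingers":1,"dx":-0.2,"dy":0,"dz":0,"turn":0},{"fingers":1,"dx":0,"dy":0,"dz":0,"turn":0}]' 70
python3 -m handwheel '[{"fingers":1,"dx":-0.2,"dy":0,"dz":0,"turn":0},{"fingers":1,"dx":0,"dy":0,"dz":0,"turn":0}]' 70

```

```text
clock: 17.88
position: [649.1, 7.0, 89.6]
ee_rot: [-0.01, 3.141, -0.001]
ft_force: [-2.3, -1.2, 6.1]
gripper_width: 0.243
clock: 18.05
position: [651.1, 7.0, 89.6]
ee_rot: [-0.01, 3.141, -0.001]
ft_force: [-2.0, 0.7, 5.6]
gripper_width: 0.249
clock: 18.22
position: [653.0, 6.9, 89.6]
ee_rot: [-0.01, 3.141, -0.001]
ft_force: [-1.6, -1.2, 6.9]
gripper_width: 0.245
```

```bash

python3 -m handwheel '[{"fingers":1,"dx":-0.15,"dy":0,"dz":0,"turn":0},{"fingers":1,"dx":0,"dy":0,"dz":0,"turn":0}]' 70
python3 -m handwheel '[{"fingers":1,"dx":-0.15,"dy":0,"dz":0,"turn":0},{"fingers":1,"dx":0,"dy":0,"dz":0,"turn":0}]' 70
python3 -c "
from h import *
save('wrist','w11')"
```

```text
clock: 18.38
position: [653.2, 6.9, 89.6]
ee_rot: [0.01, -3.139, 0.001]
ft_force: [-5.3, 0.0, 7.8]
gripper_width: 0.242
clock: 18.55
position: [653.2, 6.9, 89.6]
ee_rot: [0.01, -3.136, 0.001]
ft_force: [-7.4, -0.9, 10.3]
gripper_width: 0.245
```

View pics/w11.png

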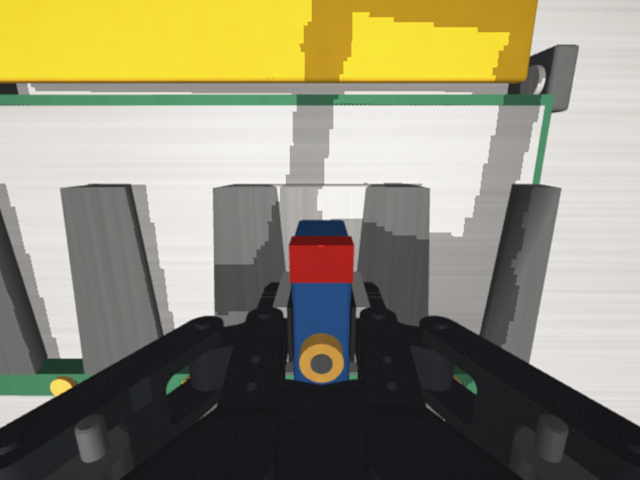

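```bash

python3 -m handwheel '[{"fingers":1,"dx":-0.2,"dy":0,"dz":0,"turn":0},{"fingers":1,"dx":-0.15,"dy":0,"dz":0,"turn":0},{"fingers":1,"dx":0,"dy":0,"dz":0,"turn":0}]' 70
python3 -m handwheel '[{"fingers":1,"dx":0.5,"dy":0,"dz":-0.1,"turn":0},{"fingers":3.5,"dx":0,"dy":0,"dz":0,"turn":0},{"fingers":3.5,"dx":0,"dy":0,"dz":0,"turn":0},{"fingers":3.8,"dx":0,"dy":0,"dz":-0.5,"turn":0},{"fingers":4,"dx":0,"dy":0,"dz":-2,"turn":0}]' 70
python3 -m handwheel '[{"fingers":5,"dx":0,"dy":0,"dz":-4,"turn":0},{"fingers":5,"dx":0,"dy":0,"dz":-2,"turn":0},{"fingers":5,"dx":0,"dy":0,"dz":0,"turn":0},{"fingers":5,"dx":0,"dy":0,"dz":0,"turn":0}]' 70
python3 -c "
from h import *
st()
save('wrist','w12')
go(418.5,304,160,90-57.8)"
```

```text
clock: 18.85
position: [653.5, 6.8, 89.6]
ee_rot: [0.011, -3.129, 0.001]
ft_force: [-14.4, -2.1, 13.8]
gripper_width: 0.246
clock: 19.27
position: [652.5, 7.6, 112.0]
ee_rot: [0.009, -3.135, -0.002]
ft_force: [-0.3, 0.5, 0.1]
gripper_width: 0.469
clock: 19.6
position: [655.6, 7.4, 176.9]
ee_rot: [-0.01, 3.138, -0.0]
ft_force: [-1.0, 0.2, -0.2]
gripper_width: 0.585
t19.60 pos [655.6   7.4 176.9] yang 90.36 tilt [ 0.004 -0.   ] F [-1.   0.2 -0.2] w 0.585 q [-0.09  0.44  1.44  0.    1.26 -1.67]
t19.65 pos [654.5   7.4 175.1] yang 90.35 F [-0.7  0.9 -0.4] w 0.586 q6 -1.67
turn 58.15  d(after turn) [37.67 -4.16  1.51] rows>=9.3
```

View pics/w12.png

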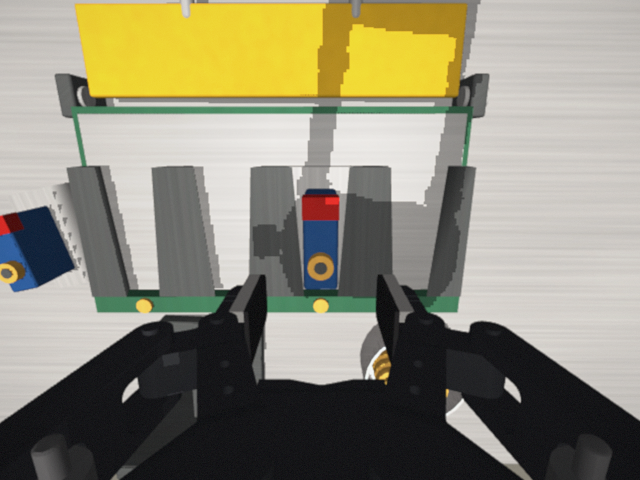

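```bash

python3 -m handwheel '[{"fingers":5,"dx":0,"dy":0,"dz":0,"turn":7},{"fingers":5,"dx":0,"dy":0,"dz":0,"turn":7},{"fingers":5,"dx":0,"dy":0,"dz":0,"turn":7},{"fingers":5,"dx":0,"dy":0,"dz":0,"turn":7},{"fingers":5,"dx":0,"dy":0,"dz":0,"turn":7}]' 50
python3 -m handwheel '[{"fingers":5,"dx":0,"dy":0,"dz":0,"turn":7},{"fingers":5,"dx":0,"dy":0,"dz":0,"turn":7},{"fingers":5,"dx":0,"dy":0,"dz":0,"turn":7},{"fingers":5,"dx":3,"dy":-0.3,"dz":0,"turn":2},{"fingers":5,"dx":4,"dy":-0.4,"dz":0,"turn":0}]'
python3 -m handwheel '[{"fingers":5,"dx":4,"dy":-0.4,"dz":0,"turn":0},{"fingers":5,"dx":4,"dy":-0.4,"dz":0,"turn":0},{"fingers":5,"dx":4,"dy":-0.4,"dz":0,"turn":0},{"fingers":5,"dx":4,"dy":-0.5,"dz":0,"turn":0},{"fingers":5,"dx":4,"dy":-0.5,"dz":0,"turn":0}]'
python3 -m handwheel '[{"fingers":5,"dx":4,"dy":-0.5,"dz":1,"turn":0},{"fingers":5,"dx":4,"dy":-0.5,"dz":2,"turn":0},{"fingers":5,"dx":2,"dy":-0.3,"dz":2,"turn":0},{"fingers":5,"dx":0.3,"dy":0,"dz":1,"turn":0},{"fingers":5,"dx":0,"dy":0,"dz":0,"turn":0}]'
python3 -m handwheel '[{"fingers":5,"dx":0,"dy":0,"dz":0,"turn":0}]'
python3 -c "
from h import *
save('wrist','w13')
go(418.5,304,44,32.2)
"
```

```text
clock: 20.07
position: [653.3, 7.5, 172.7]
ee_rot: [-0.943, -2.992, 0.001]
ft_force: [0.1, -0.1, 0.5]
gripper_width: 0.588
clock: 20.48
position: [610.6, 60.4, 172.4]
ee_rot: [-1.521, -2.747, 0.003]
ft_force: [1.1, 1.0, 1.0]
gripper_width: 0.589
clock: 20.9
position: [482.1, 220.1, 173.2]
ee_rot: [-1.514, -2.75, 0.004]
ft_force: [0.6, 0.7, 0.8]
gripper_width: 0.585
clock: 21.32
position: [417.1, 296.5, 113.1]
ee_rot: [-1.509, -2.751, 0.01]
ft_force: [0.4, -0.0, -0.3]
gripper_width: 0.582
clock: 21.4
position: [420.3, 296.4, 115.4]
ee_rot: [-1.513, -2.752, 0.004]
ft_force: [0.0, -0.4, -0.2]
gripper_width: 0.579
t21.45 pos [421.4 296.4 116.3] yang 32.32 F [ 0.2 -0.1 -0.1] w 0.582 q6 -0.09
turn 0.12  d(after turn) [0.8  0.16 7.23] rows>=1.8
```

View pics/w13.png

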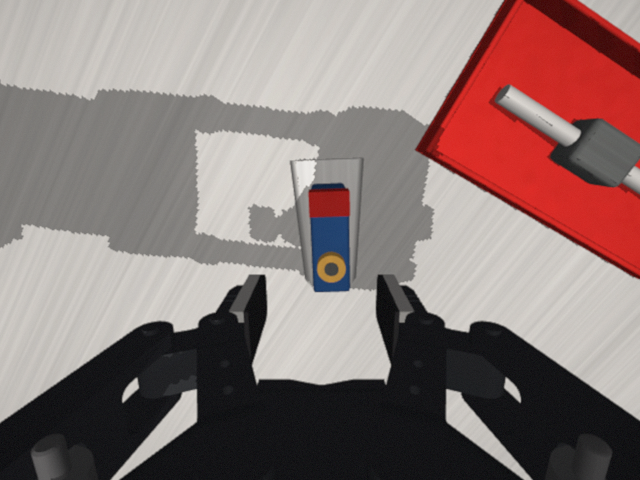

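```bash
python3 -c "
from h import *
c=get_calibration('wrist')
P=[pix2z(c,u,v,58) for u,v in [(310,190),(350,190),(314,292),(350,292)]]
print(np.round(P,1)); m=np.mean(P,0); t=(P[0]+P[1])/2;n=(P[2]+P[3])/2; print(m.round(1), np.degrees(np.arctan2(n[1]-t[1],n[0]-t[0])))
go(m[0],m[1],42,90+np.degrees(np.arctan2(n[1]-t[1],n[0]-t[0])))"
```

```text
[[393.8 327.4  58. ]
 [412.3 339.1  58. ]
 [428.  276.9  58. ]
 [446.1 288.4  58. ]]
[420. 308.  58.] -56.120820203847835
t21.45 pos [421.4 296.4 116.3] yang 32.32 F [ 0.2 -0.1 -0.1] w 0.582 q6 -0.09
turn -1.56  d(after turn) [1.04 0.53 7.43] rows>=1.8
```

```bash

python3 -m handwheel '[{"fingers":5,"dx":1,"dy":0.5,"dz":1,"turn":-1.2},{"fingers":5,"dx":0,"dy":0,"dz":3,"turn":0},{"fingers":5,"dx":0,"dy":0,"dz":3,"turn":0},{"fingers":5,"dx":0,"dy":0,"dz":0.3,"turn":0},{"fingers":5,"dx":0,"dy":0,"dz":0,"turn":0}]' 50
python3 -m handwheel '[{"fingers":3,"dx":0,"dy":0,"dz":0,"turn":0},{"fingers":1,"dx":0,"dy":0,"dz":0,"turn":0},{"fingers":1,"dx":0,"dy":0,"dz":0,"turn":0},{"fingers":1,"dx":0,"dy":0,"dz":0,"turn":0},{"fingers":1,"dx":0,"dy":0,"dz":0,"turn":0}]' 50
python3 -m handwheel '[{"fingers":1,"dx":0,"dy":0,"dz":0,"turn":0},{"fingers":1,"dx":0,"dy":0,"dz":0,"turn":0}]' 50
python3 -c "
from h import *
st()"
```

```text
clock: 21.87
position: [418.9, 307.3, 42.2]
ee_rot: [-1.486, -2.766, 0.005]
ft_force: [-0.5, -0.3, 0.0]
gripper_width: 0.586
clock: 22.28
position: [420.7, 308.7, 45.2]
ee_rot: [1.485, 2.766, 0.005]
ft_force: [0.6, -0.9, 6.6]
gripper_width: 0.249
clock: 22.45
position: [420.7, 308.7, 45.2]
ee_rot: [1.485, 2.766, 0.005]
ft_force: [0.7, -0.3, 6.4]
gripper_width: 0.249
t22.45 pos [420.7 308.7  45.2] yang 33.55 tilt [0.004 0.002] F [ 0.7 -0.3  6.4] w 0.249 q [ 0.5   0.4   1.91 -0.    0.83 -0.09]
```

```bash

python3 -m handwheel '[{"fingers":1,"dx":0,"dy":0,"dz":-1,"turn":0},{"fingers":1,"dx":0,"dy":0,"dz":-3,"turn":0},{"fingers":1,"dx":0,"dy":0,"dz":-4,"turn":0},{"fingers":1,"dx":0,"dy":0,"dz":-3,"turn":-6},{"fingers":1,"dx":0,"dy":0,"dz":0,"turn":-7}]' 70
python3 -m handwheel '[{"fingers":1,"dx":0,"dy":0,"dz":0,"turn":-7},{"fingers":1,"dx":0,"dy":0,"dz":0,"turn":-7},{"fingers":1,"dx":0,"dy":0,"dz":0,"turn":-7},{"fingers":1,"dx":0,"dy":0,"dz":0,"turn":-7},{"fingers":1,"dx":0,"dy":0,"dz":0,"turn":-7}]' 70
python3 -m handwheel '[{"fingers":1,"dx":0,"dy":0,"dz":0,"turn":-5},{"fingers":1,"dx":0,"dy":0,"dz":0,"turn":-3.9},{"fingers":1,"dx":0,"dy":0,"dz":0,"turn":0}]' 70
python3 -c "
from h import *
go(536,76.8,155,90.4)"
```

```text
clock: 22.87
position: [422.4, 310.1, 160.2]
ee_rot: [1.152, 2.914, 0.015]
ft_force: [1.4, 1.1, -3.4]
gripper_width: 0.242
clock: 23.28
position: [418.3, 307.7, 153.6]
ee_rot: [-0.222, -3.132, 0.001]
ft_force: [0.0, 0.1, -3.3]
gripper_width: 0.248
clock: 23.53
position: [418.4, 307.8, 153.5]
ee_rot: [0.014, -3.14, 0.001]
ft_force: [0.6, -0.9, -3.5]
gripper_width: 0.248
t23.53 pos [418.4 307.8 153.5] yang 90.52 F [ 0.6 -0.9 -3.5] w 0.248 q6 -1.08
turn 0.12  d(after turn) [-11.6  -23.18  -0.15] rows>=6.3
```

```bash

python3 -m handwheel '[{"fingers":1,"dx":-1.5,"dy":-3,"dz":0,"turn":0},{"fingers":1,"dx":-1.7,"dy":-3.5,"dz":0,"turn":0},{"fingers":1,"dx":-1.7,"dy":-3.5,"dz":0,"turn":0},{"fingers":1,"dx":-1.7,"dy":-3.5,"dz":0,"turn":0},{"fingers":1,"dx":-1.7,"dy":-3.5,"dz":0,"turn":0}]' 70
python3 -m handwheel '[{"fingers":1,"dx":-1.7,"dy":-3.5,"dz":1,"turn":0},{"fingers":1,"dx":-1.2,"dy":-2,"dz":2,"turn":0},{"fingers":1,"dx":-0.4,"dy":-0.68,"dz":2,"turn":0},{"fingers":1,"dx":0,"dy":0,"dz":0,"turn":0},{"fingers":1,"dx":0,"dy":0,"dz":0,"turn":0}]' 70
python3 -c "
from h import *
go(566,76.8,94,90.4)"
```

```text
clock: 23.95
position: [503.4, 137.3, 153.6]
ee_rot: [0.01, -3.141, -0.0]
ft_force: [0.5, 1.5, -3.4]
gripper_width: 0.244
clock: 24.37
position: [535.6, 77.0, 102.5]
ee_rot: [0.008, -3.137, -0.001]
ft_force: [-1.0, -0.3, -2.6]
gripper_width: 0.246
t24.37 pos [535.6  77.  102.5] yang 90.29 F [-1.  -0.3 -2.6] w 0.246 q6 -1.56
turn -0.11  d(after turn) [-3.04 -0.04  0.84] rows>=1.0
```

```bash

python3 -m handwheel '[{"fingers":1,"dx":0,"dy":0,"dz":0.9,"turn":0},{"fingers":1,"dx":0,"dy":0,"dz":0,"turn":0},{"fingers":1,"dx":-1,"dy":0,"dz":0,"turn":0},{"fingers":1,"dx":-1,"dy":0,"dz":0,"turn":0},{"fingers":1,"dx":-1,"dy":0,"dz":0,"turn":0}]' 70
python3 -m handwheel '[{"fingers":1,"dx":0,"dy":0,"dz":0,"turn":0},{"fingers":1,"dx":-0.5,"dy":0,"dz":0,"turn":0},{"fingers":1,"dx":-0.5,"dy":0,"dz":0,"turn":0},{"fingers":1,"dx":0,"dy":0,"dz":0,"turn":0}]' 70
python3 -c "
from h import *
go(598,76.8,91.5,90.4)"
```

```text
clock: 24.78
position: [569.1, 78.1, 95.5]
ee_rot: [-0.014, 3.139, 0.0]
ft_force: [-0.3, -1.0, -3.1]
gripper_width: 0.243
clock: 25.12
position: [578.5, 77.5, 94.6]
ee_rot: [-0.012, 3.14, 0.0]
ft_force: [1.0, -0.4, -3.5]
gripper_width: 0.243
t25.12 pos [578.5  77.5  94.6] yang 90.44 F [ 1.  -0.4 -3.5] w 0.243 q6 -1.56
turn 0.04  d(after turn) [-1.95 -0.09  0.31] rows>=1.0
```

```bash

python3 -m handwheel '[{"fingers":1,"dx":-0.7,"dy":-0.05,"dz":0.1,"turn":0},{"fingers":1,"dx":-0.7,"dy":0,"dz":0,"turn":0},{"fingers":1,"dx":-0.6,"dy":0,"dz":0,"turn":0},{"fingers":1,"dx":0,"dy":0,"dz":0.2,"turn":0},{"fingers":1,"dx":0,"dy":0,"dz":0,"turn":0}]' 70
python3 -m handwheel '[{"fingers":1,"dx":0,"dy":0,"dz":0.1,"turn":0},{"fingers":1,"dx":0,"dy":0,"dz":0.1,"turn":0},{"fingers":1,"dx":0,"dy":0,"dz":0,"turn":0}]' 70
python3 -c "
from h import *
st()"
```

```text
clock: 25.53
position: [597.3, 77.1, 91.1]
ee_rot: [0.012, -3.141, -0.0]
ft_force: [-0.0, -0.2, -3.5]
gripper_width: 0.245
clock: 25.78
position: [596.9, 77.2, 90.3]
ee_rot: [-0.012, 3.141, 0.0]
ft_force: [-0.9, -0.8, 1.2]
gripper_width: 0.25
t25.78 pos [596.9  77.2  90.3] yang 90.45 tilt [0. 0.] F [-0.9 -0.8  1.2] w 0.250 q [ 0.01  0.44  1.68  0.    1.02 -1.57]
```

```bash

python3 -m handwheel '[{"fingers":1,"dx":-0.7,"dy":0,"dz":0,"turn":0},{"fingers":1,"dx":-0.8,"dy":0,"dz":0,"turn":0},{"fingers":1,"dx":-0.8,"dy":0,"dz":0,"turn":0},{"fingers":1,"dx":-0.7,"dy":0,"dz":0,"turn":0},{"fingers":1,"dx":0,"dy":0,"dz":0,"turn":0}]' 70
python3 -m handwheel '[{"fingers":1,"dx":-0.6,"dy":0,"dz":0,"turn":0},{"fingers":1,"dx":-0.5,"dy":0,"dz":0,"turn":0},{"fingers":1,"dx":0,"dy":0,"dz":0,"turn":0},{"fingers":1,"dx":0,"dy":0,"dz":0,"turn":0}]' 70
python3 -c "
from h import *
st()"
```

```text
clock: 26.2
position: [630.5, 77.4, 90.4]
ee_rot: [-0.012, 3.137, 0.0]
ft_force: [1.4, 0.5, 5.0]
gripper_width: 0.248
clock: 26.53
position: [640.3, 77.4, 90.3]
ee_rot: [-0.012, 3.138, -0.0]
ft_force: [1.5, -1.0, 5.3]
gripper_width: 0.241
t26.53 pos [640.3  77.4  90.3] yang 90.45 tilt [ 0.003 -0.   ] F [ 1.5 -1.   5.3] w 0.241 q [ 0.01  0.5   1.58 -0.    1.07 -1.57]
```

```bash

python3 -m handwheel '[{"fingers":1,"dx":-0.4,"dy":0,"dz":0,"turn":0},{"fingers":1,"dx":-0.3,"dy":0,"dz":0,"turn":0},{"fingers":1,"dx":0,"dy":0,"dz":0,"turn":0}]' 70
python3 -m handwheel '[{"fingers":1,"dx":-0.2,"dy":0,"dz":0,"turn":0},{"fingers":1,"dx":-0.1,"dy":0,"dz":0,"turn":0},{"fingers":1,"dx":0,"dy":0,"dz":0,"turn":0}]' 70
python3 -m handwheel '[{"fingers":1,"dx":-0.2,"dy":0,"dz":0,"turn":0},{"fingers":1,"dx":-0.1,"dy":0,"dz":0,"turn":0},{"fingers":1,"dx":0,"dy":0,"dz":0,"turn":0}]' 70

```

```text
clock: 26.78
position: [646.4, 77.1, 90.3]
ee_rot: [-0.012, 3.14, -0.001]
ft_force: [-1.6, -1.1, 6.4]
gripper_width: 0.249
clock: 27.03
position: [648.8, 77.0, 90.3]
ee_rot: [-0.012, 3.141, -0.002]
ft_force: [-2.3, -1.5, 7.5]
gripper_width: 0.247
clock: 27.28
position: [650.9, 76.9, 90.3]
ee_rot: [0.012, -3.14, 0.002]
ft_force: [-4.6, -1.4, 7.9]
gripper_width: 0.243
```

```bash

python3 -m handwheel '[{"fingers":1,"dx":-0.3,"dy":0,"dz":0,"turn":0},{"fingers":1,"dx":0,"dy":0,"dz":0,"turn":0}]' 70
python3 -m handwheel '[{"fingers":1,"dx":-0.3,"dy":0,"dz":0,"turn":0},{"fingers":1,"dx":0,"dy":0,"dz":0,"turn":0}]' 70
python3 -m handwheel '[{"fingers":1,"dx":-0.2,"dy":0,"dz":0,"turn":0},{"fingers":1,"dx":0,"dy":0,"dz":0,"turn":0}]' 70
python3 -c "
from h import *
save('wrist','w14')"
```

```text
clock: 27.45
position: [651.4, 76.9, 90.3]
ee_rot: [0.011, -3.135, 0.002]
ft_force: [-10.2, -2.1, 12.8]
gripper_width: 0.246
clock: 27.62
position: [651.4, 76.9, 90.3]
ee_rot: [0.012, -3.129, 0.002]
ft_force: [-17.5, -2.0, 15.0]
gripper_width: 0.25
clock: 27.78
position: [651.6, 76.9, 90.2]
ee_rot: [0.013, -3.125, 0.003]
ft_force: [-20.1, -1.5, 18.3]
gripper_width: 0.247
```

View pics/w14.png

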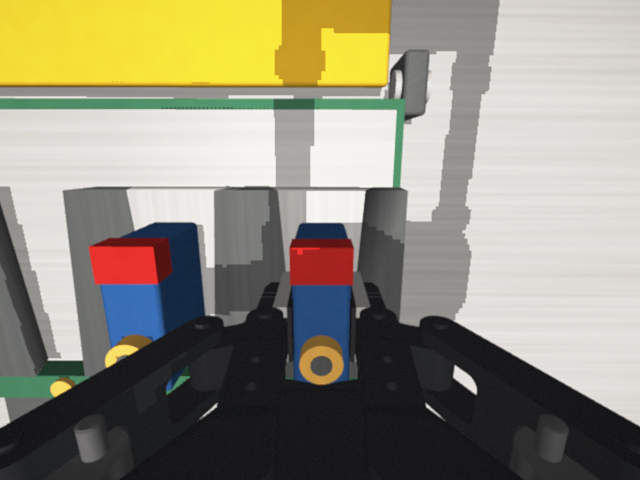

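```bash

python3 -m handwheel '[{"fingers":1,"dx":0.8,"dy":0,"dz":-0.1,"turn":0},{"fingers":3.5,"dx":0,"dy":0,"dz":0,"turn":0},{"fingers":3.5,"dx":0,"dy":0,"dz":0,"turn":0},{"fingers":3.8,"dx":0,"dy":0,"dz":-0.5,"turn":0},{"fingers":4,"dx":0,"dy":0,"dz":-2,"turn":0}]' 70
python3 -m handwheel '[{"fingers":5,"dx":0,"dy":0,"dz":-4,"turn":0},{"fingers":5,"dx":0,"dy":0,"dz":-2,"turn":0},{"fingers":5,"dx":0,"dy":0,"dz":0,"turn":-6},{"fingers":5,"dx":0,"dy":0,"dz":0,"turn":-5.8}]' 50
python3 -c "
from h import *
go(626.8,-284.7,175,102.2)"
```

```text
clock: 28.25
position: [649.4, 77.7, 112.5]
ee_rot: [0.012, -3.135, -0.0]
ft_force: [-0.5, -0.2, 0.7]
gripper_width: 0.467
clock: 28.58
position: [653.1, 77.8, 178.3]
ee_rot: [-0.342, 3.117, -0.0]
ft_force: [0.2, -0.1, -0.5]
gripper_width: 0.591
t28.58 pos [653.1  77.8 178.3] yang 102.54 F [ 0.2 -0.1 -0.5] w 0.591 q6 -1.78
turn 0.34  d(after turn) [ 10.23 -34.88   0.3 ] rows>=8.9
```

```bash

python3 -m handwheel '[{"fingers":5,"dx":1,"dy":-3,"dz":0,"turn":0},{"fingers":5,"dx":1.1,"dy":-3.8,"dz":0,"turn":0},{"fingers":5,"dx":1.1,"dy":-3.8,"dz":0,"turn":0},{"fingers":5,"dx":1.1,"dy":-3.8,"dz":0,"turn":0},{"fingers":5,"dx":1.1,"dy":-3.8,"dz":0,"turn":0}]' 50
python3 -m handwheel '[{"fingers":5,"dx":1.1,"dy":-3.8,"dz":0,"turn":0},{"fingers":5,"dx":1.1,"dy":-3.8,"dz":0,"turn":0},{"fingers":5,"dx":1.1,"dy":-3.8,"dz":1,"turn":0},{"fingers":5,"dx":1.1,"dy":-3.8,"dz":2,"turn":0},{"fingers":5,"dx":0.4,"dy":-1.5,"dz":2,"turn":0}]' 50
python3 -m handwheel '[{"fingers":5,"dx":0,"dy":0,"dz":1,"turn":0},{"fingers":5,"dx":0,"dy":0,"dz":0,"turn":0},{"fingers":5,"dx":0,"dy":0,"dz":0,"turn":0}]' 50
python3 -c "
from h import *
save('wrist','w15')
go(626.8,-284.7,42,102.2)"
```

```text
clock: 29.0
position: [637.4, -113.2, 175.8]
ee_rot: [-0.336, 3.123, -0.0]
ft_force: [-0.7, 0.7, -0.9]
gripper_width: 0.587
clock: 29.42
position: [626.5, -289.0, 127.4]
ee_rot: [-0.33, 3.121, -0.008]
ft_force: [-0.2, -0.0, 0.4]
gripper_width: 0.582
clock: 29.67
position: [625.7, -281.7, 116.1]
ee_rot: [0.335, -3.123, -0.003]
ft_force: [-0.3, 0.7, -0.2]
gripper_width: 0.586
t29.72 pos [ 626.3 -281.6  117.3] yang 102.31 F [-0.  -0.6 -0.4] w 0.590 q6 -2.31
turn 0.11  d(after turn) [ 0.03 -0.32  7.53] rows>=1.8
```

View pics/w15.png

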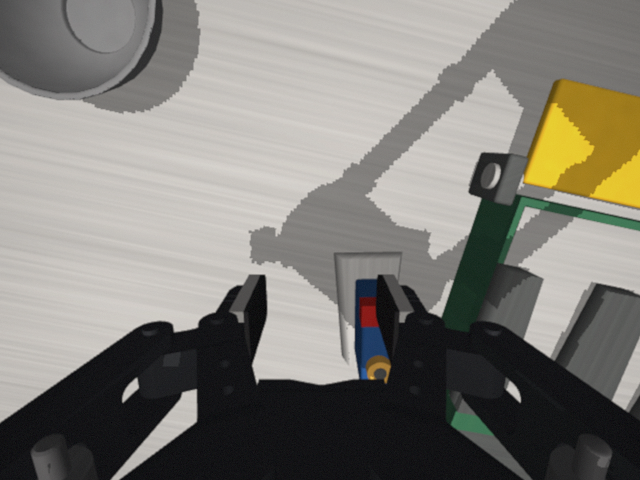

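```bash

python3 -m handwheel '[{"fingers":5,"dx":2,"dy":1.3,"dz":-1,"turn":0},{"fingers":5,"dx":2,"dy":1.2,"dz":0,"turn":0},{"fingers":5,"dx":0,"dy":0,"dz":0,"turn":0},{"fingers":5,"dx":0,"dy":0,"dz":0,"turn":0},{"fingers":5,"dx":0,"dy":0,"dz":0,"turn":0}]' 50
python3 -c "
from h import *
save('wrist','w16')
st()"
```

```text
clock: 30.13
position: [582.7, -266.2, 128.4]
ee_rot: [-0.337, 3.12, -0.003]
ft_force: [-0.1, 0.3, 0.1]
gripper_width: 0.585
t30.18 pos [ 582.8 -266.5  128. ] yang 102.32 tilt [ 0.003 -0.001] F [-0.7  0.1 -0.9] w 0.587 q [-0.54  0.46  1.54  0.    1.14 -2.32]
```

View pics/w16.png

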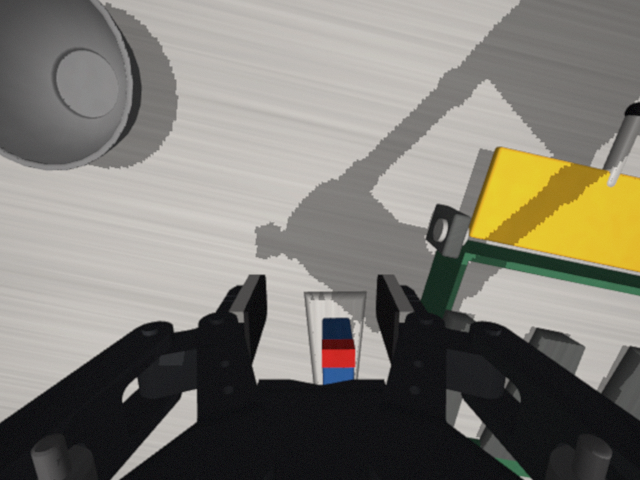

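```bash
python3 -c "
from h import *
c=get_calibration('wrist')
a=pix2z(c,304,292,0);b=pix2z(c,367,292,0);print(a,b)
P=[pix2z(c,u,v,58) for u,v in [(322,349),(355,349)]];print(P)
P=[pix2z(c,u,v,16) for u,v in [(322,318),(350,318)]];print(P)
m=(a+b)/2; th=np.radians(12.3); ctr=m+45*np.array([np.cos(th),np.sin(th),0]); print(ctr)
go(ctr[0],ctr[1],115)
"
```

```text
[ 637.26998509 -269.51340008    0.        ] [ 626.11767414 -218.74723832    0.        ]
[array([ 647.71497408, -252.09827236,   58.        ]), array([ 642.97838678, -230.56475433,   58.        ])]
[array([ 648.54304644, -251.85167905,   16.        ]), array([ 643.79148805, -230.23459861,   16.        ])]
[ 675.66088046 -234.54395182    0.        ]
t30.18 pos [ 582.8 -266.5  128. ] yang 102.32 F [-0.7  0.1 -0.9] w 0.587 q6 -2.32
turn 0.00  d(after turn) [-9.75  1.14  1.32] rows>=2.4
```

```bash

python3 -m handwheel '[{"fingers":5,"dx":-3,"dy":0.4,"dz":0,"turn":0},{"fingers":5,"dx":-3.3,"dy":0.4,"dz":0,"turn":0},{"fingers":5,"dx":-3,"dy":0.4,"dz":0,"turn":0},{"fingers":5,"dx":0,"dy":0,"dz":0,"turn":0},{"fingers":5,"dx":0,"dy":0,"dz":0,"turn":0}]' 50
python3 -m handwheel '[{"fingers":5,"dx":0,"dy":0,"dz":1,"turn":0},{"fingers":5,"dx":0,"dy":0,"dz":0,"turn":0},{"fingers":5,"dx":0,"dy":0,"dz":0,"turn":0}]' 50
python3 -c "
from h import *
save('wrist','w17')
st()"
```

```text
clock: 30.6
position: [671.7, -234.4, 126.2]
ee_rot: [-0.339, 3.122, -0.001]
ft_force: [-0.3, -0.2, -0.7]
gripper_width: 0.581
clock: 30.85
position: [668.0, -235.4, 115.5]
ee_rot: [0.334, -3.121, -0.002]
ft_force: [0.6, 0.2, 0.2]
gripper_width: 0.585
t30.90 pos [ 668.4 -235.6  116.1] yang 102.20 tilt [-0.002  0.001] F [-0.   0.1 -0.7] w 0.588 q [-0.44  0.56  1.38 -0.    1.2  -2.22]
```

View pics/w17.png

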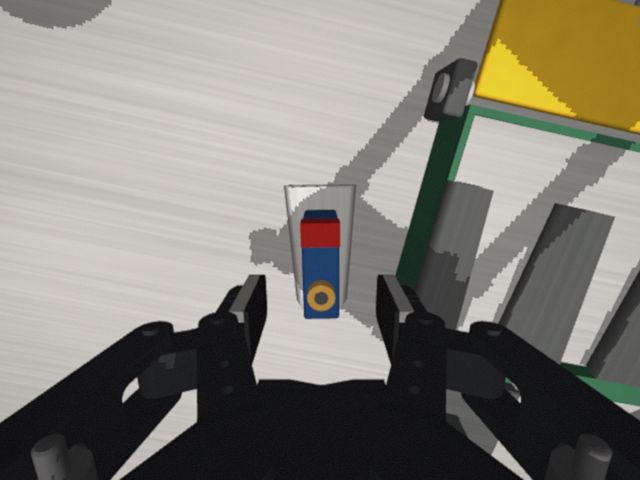

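```bash
python3 -c "
from h import *
c=get_calibration('wrist')
P=[pix2z(c,u,v,58) for u,v in [(301,220),(341,219),(304,318),(339,318)]]
print(np.round(P,1)); m=np.mean(P,0); t=(P[0]+P[1])/2;n=(P[2]+P[3])/2; a=np.degrees(np.arctan2(n[1]-t[1],n[0]-t[0])); print(m.round(1), a)
go(m[0],m[1],42,90+a)"
```

```text
[[ 646.5 -252.2   58. ]
 [ 641.2 -230.4   58. ]
 [ 706.2 -238.4   58. ]
 [ 701.7 -217.5   58. ]]
[ 673.9 -234.6   58. ] 12.515364816899973
t30.90 pos [ 668.4 -235.6  116.1] yang 102.20 F [-0.   0.1 -0.7] w 0.588 q6 -2.22
turn -0.32  d(after turn) [-0.56 -0.03  7.41] rows>=1.8
```

```bash

python3 -m handwheel '[{"fingers":5,"dx":-0.5,"dy":0,"dz":1,"turn":-0.3},{"fingers":5,"dx":0,"dy":0,"dz":3,"turn":0},{"fingers":5,"dx":0,"dy":0,"dz":3,"turn":0},{"fingers":5,"dx":0,"dy":0,"dz":0.3,"turn":0},{"fingers":5,"dx":0,"dy":0,"dz":0,"turn":0}]' 50
python3 -m handwheel '[{"fingers":3,"dx":0,"dy":0,"dz":0,"turn":0},{"fingers":1,"dx":0,"dy":0,"dz":0,"turn":0},{"fingers":1,"dx":0,"dy":0,"dz":0,"turn":0},{"fingers":1,"dx":0,"dy":0,"dz":0,"turn":0},{"fingers":1,"dx":0,"dy":0,"dz":0,"turn":0}]' 50
python3 -m handwheel '[{"fingers":1,"dx":0,"dy":0,"dz":0,"turn":0},{"fingers":1,"dx":0,"dy":0,"dz":0,"turn":0}]' 50
python3 -c "
from h import *
st()"
```

```text
clock: 31.32
position: [672.7, -233.7, 41.2]
ee_rot: [0.342, -3.118, -0.005]
ft_force: [0.8, 0.6, 0.1]
gripper_width: 0.582
clock: 31.73
position: [675.9, -234.8, 46.0]
ee_rot: [-0.343, 3.119, -0.003]
ft_force: [-0.4, 1.4, 6.0]
gripper_width: 0.25
clock: 31.9
position: [675.8, -234.8, 46.0]
ee_rot: [-0.343, 3.119, -0.003]
ft_force: [0.2, 0.2, 6.3]
gripper_width: 0.251
t31.90 pos [ 675.8 -234.8   46. ] yang 102.55 tilt [ 0.004 -0.002] F [0.2 0.2 6.3] w 0.251 q [-0.43  0.63  1.44  0.    1.07 -2.22]
```

```bash

python3 -m handwheel '[{"fingers":1,"dx":0,"dy":0,"dz":-1,"turn":0},{"fingers":1,"dx":0,"dy":0,"dz":-3,"turn":0},{"fingers":1,"dx":0,"dy":0,"dz":-4,"turn":0},{"fingers":1,"dx":0,"dy":0,"dz":-3,"turn":0},{"fingers":1,"dx":0,"dy":0,"dz":0,"turn":0}]' 70
python3 -m handwheel '[{"fingers":1,"dx":0,"dy":0,"dz":0,"turn":6.1},{"fingers":1,"dx":0,"dy":0,"dz":0,"turn":6},{"fingers":1,"dx":0,"dy":0,"dz":0,"turn":0}]' 70
python3 -c "
from h import *
go(537,-133.2,155,90.4)"
```

```text
clock: 32.32
position: [677.7, -235.7, 161.4]
ee_rot: [-0.342, 3.112, -0.01]
ft_force: [2.0, -1.1, -3.0]
gripper_width: 0.247
clock: 32.57
position: [673.1, -233.7, 152.0]
ee_rot: [0.01, -3.138, -0.003]
ft_force: [-0.6, 0.3, -4.8]
gripper_width: 0.246
t32.57 pos [ 673.1 -233.7  152. ] yang 90.36 F [-0.6  0.3 -4.8] w 0.246 q6 -2.01
turn -0.04  d(after turn) [13.54 10.14 -0.24] rows>=4.1
```

```bash

python3 -m handwheel '[{"fingers":1,"dx":2.3,"dy":1.7,"dz":0,"turn":0},{"fingers":1,"dx":3,"dy":2.3,"dz":0,"turn":0},{"fingers":1,"dx":3,"dy":2.3,"dz":0,"turn":0},{"fingers":1,"dx":3,"dy":2.2,"dz":0,"turn":0},{"fingers":1,"dx":2.2,"dy":1.6,"dz":1,"turn":0}]' 70
python3 -m handwheel '[{"fingers":1,"dx":0,"dy":0,"dz":2,"turn":0},{"fingers":1,"dx":0,"dy":0,"dz":2,"turn":0},{"fingers":1,"dx":0,"dy":0,"dz":0,"turn":0},{"fingers":1,"dx":0,"dy":0,"dz":0,"turn":0},{"fingers":1,"dx":0,"dy":0,"dz":0,"turn":0}]' 70
python3 -c "
from h import *
go(566,-133.2,95,90.4)"
```

```text
clock: 32.98
position: [535.5, -132.2, 143.7]
ee_rot: [0.017, -3.14, -0.002]
ft_force: [0.1, -0.7, -3.4]
gripper_width: 0.246
clock: 33.4
position: [539.2, -134.6, 104.0]
ee_rot: [-0.014, 3.141, -0.0]
ft_force: [0.1, -0.6, -3.1]
gripper_width: 0.248
t33.40 pos [ 539.2 -134.6  104. ] yang 90.50 F [ 0.1 -0.6 -3.1] w 0.248 q6 -1.95
turn 0.10  d(after turn) [-2.69  0.12  0.9 ] rows>=1.0
```

```bash

python3 -m handwheel '[{"fingers":1,"dx":0,"dy":0.15,"dz":1,"turn":0},{"fingers":1,"dx":0,"dy":0,"dz":0,"turn":0},{"fingers":1,"dx":-1,"dy":0,"dz":0,"turn":0},{"fingers":1,"dx":-1,"dy":0,"dz":0,"turn":0},{"fingers":1,"dx":-1,"dy":0,"dz":0,"turn":0}]' 70
python3 -m handwheel '[{"fingers":1,"dx":0,"dy":0,"dz":0,"turn":0},{"fingers":1,"dx":-0.5,"dy":0,"dz":0,"turn":0},{"fingers":1,"dx":-0.5,"dy":0,"dz":0,"turn":0},{"fingers":1,"dx":0,"dy":0,"dz":0,"turn":0}]' 70
python3 -c "
from h import *
go(598,-133.2,92.5,90.4)"
```

```text
clock: 33.82
position: [570.7, -132.9, 94.2]
ee_rot: [-0.012, 3.139, -0.001]
ft_force: [0.3, -0.3, -4.1]
gripper_width: 0.246
clock: 34.15
position: [579.9, -132.6, 93.7]
ee_rot: [-0.013, 3.14, -0.0]
ft_force: [-0.0, 0.8, -4.3]
gripper_width: 0.246
t34.15 pos [ 579.9 -132.6   93.7] yang 90.46 F [-0.   0.8 -4.3] w 0.246 q6 -1.92
turn 0.06  d(after turn) [-1.8  -0.07  0.13] rows>=1.0
```

```bash

python3 -m handwheel '[{"fingers":1,"dx":-0.7,"dy":-0.06,"dz":0,"turn":0},{"fingers":1,"dx":-0.7,"dy":0,"dz":0,"turn":0},{"fingers":1,"dx":-0.5,"dy":0,"dz":0,"turn":0},{"fingers":1,"dx":0,"dy":0,"dz":0.2,"turn":0},{"fingers":1,"dx":0,"dy":0,"dz":0,"turn":0}]' 70
python3 -m handwheel '[{"fingers":1,"dx":0,"dy":0,"dz":0.1,"turn":0},{"fingers":1,"dx":0,"dy":0,"dz":0.1,"turn":0},{"fingers":1,"dx":0,"dy":0,"dz":0,"turn":0}]' 70
python3 -c "
from h import *
st()"
```

```text
clock: 34.57
position: [597.7, -132.9, 91.3]
ee_rot: [0.013, -3.141, -0.0]
ft_force: [-0.5, 0.1, -5.4]
gripper_width: 0.248
clock: 34.82
position: [597.6, -132.9, 91.1]
ee_rot: [-0.012, 3.141, -0.0]
ft_force: [-1.8, 2.4, 4.2]
gripper_width: 0.248
t34.82 pos [ 597.6 -132.9   91.1] yang 90.44 tilt [ 0.001 -0.   ] F [-1.8  2.4  4.2] w 0.248 q [-0.33  0.45  1.65  0.    1.04 -1.91]
```

```bash

python3 -m handwheel '[{"fingers":1,"dx":-0.7,"dy":0,"dz":-0.05,"turn":0},{"fingers":1,"dx":-0.8,"dy":0,"dz":0,"turn":0},{"fingers":1,"dx":-0.8,"dy":0,"dz":0,"turn":0},{"fingers":1,"dx":-0.7,"dy":0,"dz":0,"turn":0},{"fingers":1,"dx":0,"dy":0,"dz":0,"turn":0}]' 70
python3 -m handwheel '[{"fingers":1,"dx":-0.6,"dy":0,"dz":0,"turn":0},{"fingers":1,"dx":-0.5,"dy":0,"dz":0,"turn":0},{"fingers":1,"dx":0,"dy":0,"dz":0,"turn":0},{"fingers":1,"dx":0,"dy":0,"dz":0,"turn":0}]' 70
python3 -c "
from h import *
st()"
```

```text
clock: 35.23
position: [631.0, -133.2, 91.1]
ee_rot: [-0.013, 3.137, -0.002]
ft_force: [1.5, -0.3, 4.4]
gripper_width: 0.248
clock: 35.57
position: [641.0, -133.0, 91.0]
ee_rot: [-0.013, 3.138, -0.001]
ft_force: [0.9, 0.4, 5.0]
gripper_width: 0.249
t35.57 pos [ 641. -133.   91.] yang 90.46 tilt [ 0.004 -0.001] F [0.9 0.4 5. ] w 0.249 q [-0.31  0.51  1.55  0.    1.08 -1.89]
```

```bash

python3 -m handwheel '[{"fingers":1,"dx":-0.4,"dy":0,"dz":0,"turn":0},{"fingers":1,"dx":-0.3,"dy":0,"dz":0,"turn":0},{"fingers":1,"dx":0,"dy":0,"dz":0,"turn":0}]' 70
python3 -m handwheel '[{"fingers":1,"dx":-0.3,"dy":0,"dz":0,"turn":0},{"fingers":1,"dx":-0.1,"dy":0,"dz":0,"turn":0},{"fingers":1,"dx":0,"dy":0,"dz":0,"turn":0}]' 70
python3 -m handwheel '[{"fingers":1,"dx":-0.2,"dy":0,"dz":0,"turn":0},{"fingers":1,"dx":-0.1,"dy":0,"dz":0,"turn":0},{"fingers":1,"dx":0,"dy":0,"dz":0,"turn":0}]' 70

```

```text
clock: 35.82
position: [647.2, -133.1, 91.1]
ee_rot: [-0.013, 3.14, -0.002]
ft_force: [-1.2, 0.4, 6.6]
gripper_width: 0.243
clock: 36.07
position: [650.7, -133.2, 91.0]
ee_rot: [-0.013, 3.14, -0.002]
ft_force: [-2.6, -1.4, 6.1]
gripper_width: 0.242
clock: 36.32
position: [652.8, -133.3, 91.0]
ee_rot: [0.013, -3.141, 0.002]
ft_force: [-3.7, -0.8, 7.7]
gripper_width: 0.245
```

```bash

python3 -m handwheel '[{"fingers":1,"dx":-0.3,"dy":0,"dz":0,"turn":0},{"fingers":1,"dx":0,"dy":0,"dz":0,"turn":0}]' 70
python3 -m handwheel '[{"fingers":1,"dx":-0.3,"dy":0,"dz":0,"turn":0},{"fingers":1,"dx":0,"dy":0,"dz":0,"turn":0}]' 70
python3 -m handwheel '[{"fingers":1,"dx":-0.2,"dy":0,"dz":0,"turn":0},{"fingers":1,"dx":0,"dy":0,"dz":0,"turn":0}]' 70
python3 -c "
from h import *
save('wrist','w18')"
```

```text
clock: 36.48
position: [653.0, -133.3, 91.0]
ee_rot: [0.013, -3.135, 0.002]
ft_force: [-10.5, -2.5, 10.2]
gripper_width: 0.246
clock: 36.65
position: [653.1, -133.2, 91.0]
ee_rot: [0.014, -3.129, 0.001]
ft_force: [-17.1, -2.2, 15.1]
gripper_width: 0.248
clock: 36.82
position: [653.2, -133.3, 91.0]
ee_rot: [0.014, -3.125, 0.001]
ft_force: [-19.9, -2.0, 17.0]
gripper_width: 0.247
```

View pics/w18.png

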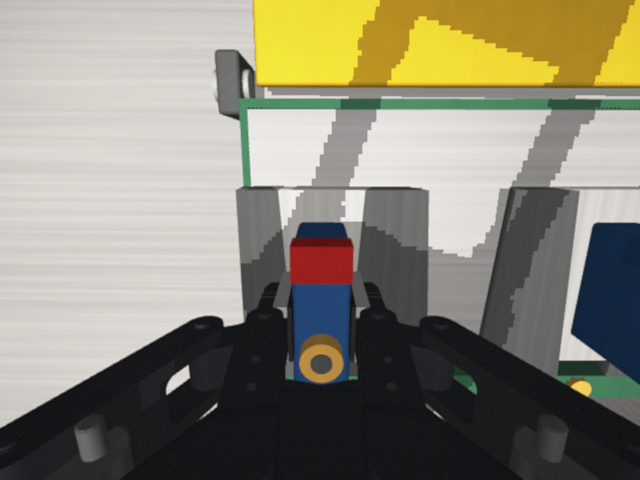

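```bash

python3 -m handwheel '[{"fingers":1,"dx":0.8,"dy":0,"dz":-0.1,"turn":0},{"fingers":3.5,"dx":0,"dy":0,"dz":0,"turn":0},{"fingers":3.5,"dx":0,"dy":0,"dz":0,"turn":0},{"fingers":3.8,"dx":0,"dy":0,"dz":-0.5,"turn":0},{"fingers":4,"dx":0,"dy":0,"dz":-2,"turn":0}]' 70
python3 -m handwheel '[{"fingers":5,"dx":0,"dy":0,"dz":-4,"turn":0},{"fingers":5,"dx":0,"dy":0,"dz":-3,"turn":0},{"fingers":5,"dx":3,"dy":0,"dz":-2,"turn":0},{"fingers":5,"dx":4,"dy":0,"dz":0,"turn":0},{"fingers":5,"dx":4,"dy":0,"dz":0,"turn":0}]' 50
python3 -m handwheel '[{"fingers":5,"dx":4,"dy":0,"dz":0,"turn":0},{"fingers":5,"dx":4,"dy":0,"dz":0,"turn":0},{"fingers":5,"dx":3,"dy":0,"dz":0,"turn":0},{"fingers":5,"dx":0,"dy":0,"dz":0,"turn":0},{"fingers":5,"dx":0,"dy":0,"dz":0,"turn":0}]' 50
python3 -c "
from h import *
st()
save('top','top3');save('scene','s3')
crop('top3','t3c',(250,160,420,300),4.5)"
```

```text
clock: 37.28
position: [651.1, -131.7, 113.1]
ee_rot: [0.013, -3.135, -0.004]
ft_force: [0.3, 1.0, 0.1]
gripper_width: 0.474
clock: 37.7
position: [543.7, -133.6, 208.1]
ee_rot: [-0.014, 3.137, -0.002]
ft_force: [-0.9, 0.2, 0.4]
gripper_width: 0.587
clock: 38.12
position: [432.1, -134.2, 207.0]
ee_rot: [-0.011, 3.14, -0.001]
ft_force: [-0.0, -0.2, -0.1]
gripper_width: 0.586
t38.12 pos [ 432.1 -134.2  207. ] yang 90.40 tilt [ 0.002 -0.   ] F [-0.  -0.2 -0.1] w 0.586 q [-0.46  0.12  1.82  0.    1.2  -2.03]
```

View pics/t3c.png

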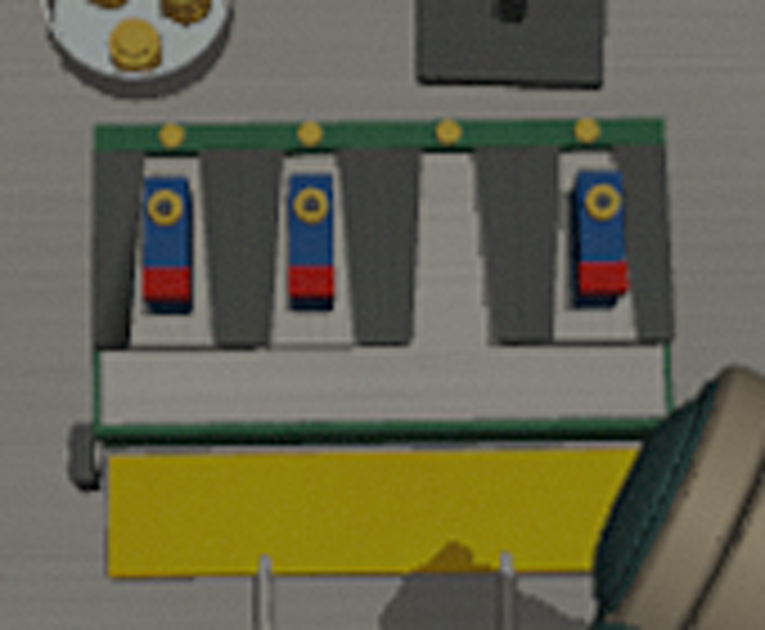

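View pics/s3.png

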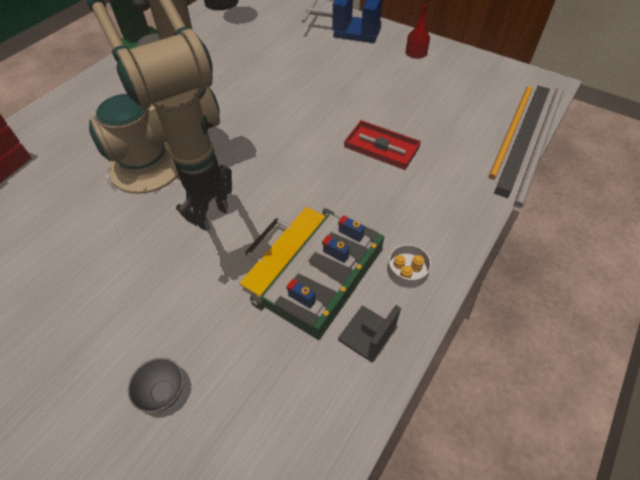

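View pics/top3.png

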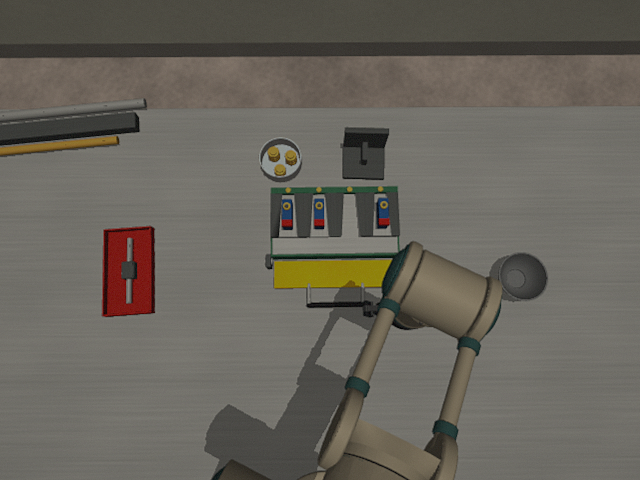

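```bash

python3 -m handwheel '[{"fingers":3,"dx":0,"dy":0,"dz":0,"turn":7},{"fingers":3,"dx":0,"dy":0,"dz":0,"turn":7},{"fingers":3,"dx":0,"dy":0,"dz":0,"turn":7},{"fingers":3,"dx":0,"dy":0,"dz":0,"turn":7},{"fingers":3,"dx":0,"dy":0,"dz":0,"turn":7}]' 50
python3 -m handwheel '[{"fingers":3,"dx":0,"dy":0,"dz":0,"turn":7},{"fingers":3,"dx":0,"dy":0,"dz":0,"turn":7},{"fingers":3,"dx":0,"dy":0,"dz":0,"turn":7},{"fingers":3,"dx":0,"dy":0,"dz":0,"turn":7},{"fingers":3,"dx":0,"dy":0,"dz":0,"turn":7}]' 50
python3 -m handwheel '[{"fingers":3,"dx":0,"dy":0,"dz":0,"turn":7},{"fingers":3,"dx":0,"dy":0,"dz":0,"turn":7},{"fingers":3,"dx":0,"dy":0,"dz":0,"turn":6},{"fingers":3,"dx":0,"dy":0,"dz":0,"turn":0}]' 50
python3 -c "
from h import *
go(456,-26,80,0.4)"
```

```text
clock: 38.63
position: [434.7, -134.6, 206.2]
ee_rot: [0.94, 2.997, 0.0]
ft_force: [-0.1, 0.1, 0.0]
gripper_width: 0.351
clock: 39.05
position: [434.7, -134.6, 206.2]
ee_rot: [1.798, 2.575, 0.001]
ft_force: [0.9, 0.3, 0.0]
gripper_width: 0.351
clock: 39.38
position: [434.5, -134.5, 206.1]
ee_rot: [2.213, 2.229, 0.001]
ft_force: [-0.1, -0.2, -0.1]
gripper_width: 0.351
t39.38 pos [ 434.5 -134.5  206.1] yang 0.40 F [-0.1 -0.2 -0.1] w 0.351 q6 -0.46
turn 0.00  d(after turn) [10.84  2.21 12.62] rows>=4.1
```

```bash

python3 -m handwheel '[{"fingers":3,"dx":3.6,"dy":0.7,"dz":1,"turn":0},{"fingers":3,"dx":3.6,"dy":0.7,"dz":1.5,"turn":0},{"fingers":3,"dx":3.6,"dy":0.8,"dz":1.5,"turn":0},{"fingers":3,"dx":0,"dy":0,"dz":3,"turn":0},{"fingers":3,"dx":0,"dy":0,"dz":3,"turn":0}]' 50
python3 -m handwheel '[{"fingers":3,"dx":0,"dy":0,"dz":1,"turn":0},{"fingers":3,"dx":0,"dy":0,"dz":0,"turn":0},{"fingers":3,"dx":0,"dy":0,"dz":0,"turn":0},{"fingers":3,"dx":0,"dy":0,"dz":0,"turn":0}]' 50
python3 -c "
from h import *
save('wrist','w19')
go(456,-26,31,0.4)"
```

```text
clock: 39.8
position: [456.5, -24.0, 106.1]
ee_rot: [2.202, 2.236, 0.004]
ft_force: [0.8, -0.2, -0.3]
gripper_width: 0.35
clock: 40.13
position: [455.5, -26.3, 97.0]
ee_rot: [2.21, 2.23, 0.002]
ft_force: [-0.6, -0.1, 0.1]
gripper_width: 0.353
t40.18 pos [455.4 -26.4  97.3] yang 0.49 F [ 0.2  1.1 -0.1] w 0.349 q6 -0.22
turn 0.09  d(after turn) [0.05 0.04 6.63] rows>=1.6
```

View pics/w19.png

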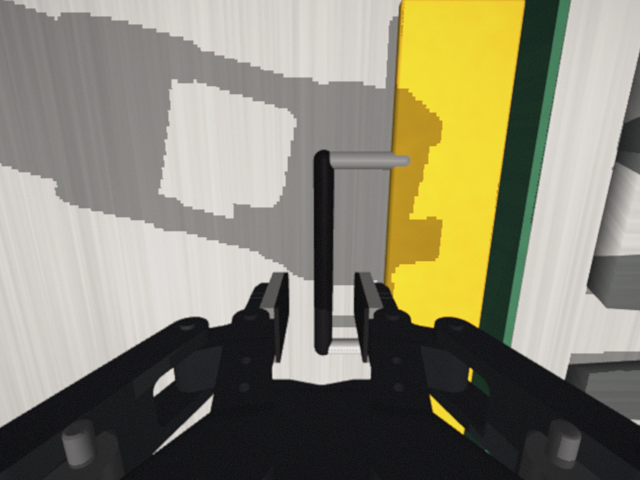

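```bash

python3 -m handwheel '[{"fingers":3,"dx":0,"dy":0.05,"dz":2.2,"turn":0},{"fingers":3,"dx":0,"dy":0,"dz":2.2,"turn":0},{"fingers":3,"dx":0,"dy":0,"dz":2,"turn":0},{"fingers":3,"dx":0,"dy":0,"dz":0.2,"turn":0},{"fingers":2,"dx":0,"dy":0,"dz":0,"turn":0}]' 40
python3 -m handwheel '[{"fingers":0.5,"dx":0,"dy":0,"dz":0,"turn":0},{"fingers":0.5,"dx":0,"dy":0,"dz":0,"turn":0},{"fingers":0.5,"dx":0,"dy":0,"dz":0,"turn":0},{"fingers":0.5,"dx":0,"dy":0,"dz":0,"turn":0}]' 40
python3 - <<'E'
from h import *
st()
th=np.linspace(1.57,0.0,14)
x=-10*np.sin(th);z=10*np.cos(th)
print(np.diff(x).round(2),(-np.diff(z)).round(2))
E
```

```text
clock: 40.6
position: [454.4, -26.3, 30.4]
ee_rot: [-2.212, -2.23, 0.0]
ft_force: [1.7, -0.5, 0.4]
gripper_width: 0.233
clock: 40.93
position: [456.8, -26.4, 31.6]
ee_rot: [2.21, 2.227, 0.005]
ft_force: [4.3, 1.0, 0.4]
gripper_width: 0.127
t40.93 pos [456.8 -26.4  31.6] yang 0.44 tilt [ 0.006 -0.001] F [4.3 1.  0.4] w 0.127 q [-0.21  0.34  2.06  0.    0.73 -0.22]
[0.07 0.22 0.36 0.5  0.62 0.74 0.85 0.95 1.03 1.1  1.15 1.19 1.2 ] [-1.2  -1.19 -1.15 -1.1  -1.03 -0.95 -0.85 -0.74 -0.62 -0.5  -0.36 -0.22
 -0.07]
```

```bash

python3 -m handwheel '[{"fingers":0.5,"dx":0,"dy":0.17,"dz":-1.2,"turn":0},{"fingers":0.5,"dx":0,"dy":0.25,"dz":-1.19,"turn":0},{"fingers":0.5,"dx":0,"dy":0.36,"dz":-1.15,"turn":0},{"fingers":0.5,"dx":0,"dy":0.5,"dz":-1.1,"turn":0},{"fingers":0.5,"dx":0,"dy":0,"dz":0,"turn":0}]' 50
python3 -m handwheel '[{"fingers":0.5,"dx":0,"dy":0.62,"dz":-1.03,"turn":0},{"fingers":0.5,"dx":0,"dy":0.74,"dz":-0.95,"turn":0},{"fingers":0.5,"dx":0,"dy":0.85,"dz":-0.85,"turn":0},{"fingers":0.5,"dx":0,"dy":0.95,"dz":-0.74,"turn":0},{"fingers":0.5,"dx":0,"dy":0,"dz":0,"turn":0}]' 50
python3 -c "
from h import *
st()"
```

```text
clock: 41.35
position: [467.2, -26.3, 78.1]
ee_rot: [2.211, 2.23, -0.001]
ft_force: [-0.1, -0.4, 0.4]
gripper_width: 0.121
clock: 41.77
position: [492.4, -26.1, 112.0]
ee_rot: [-2.204, -2.225, 0.017]
ft_force: [-10.4, -3.7, 11.1]
gripper_width: 0.12
t41.77 pos [492.4 -26.1 112. ] yang 0.56 tilt [-0.015 -0.001] F [-10.4  -3.7  11.1] w 0.120 q [-0.19  0.28  1.87 -0.    1.   -0.2 ]
```

```bash

python3 -m handwheel '[{"fingers":0.5,"dx":0,"dy":0.8,"dz":-0.8,"turn":0},{"fingers":0.5,"dx":0,"dy":1.05,"dz":-0.6,"turn":0},{"fingers":0.5,"dx":0,"dy":0,"dz":0,"turn":0}]' 50
python3 -c "
from h import *
st()"
```

```text
clock: 42.02
position: [511.9, -26.0, 126.3]
ee_rot: [-2.205, -2.226, 0.015]
ft_force: [-7.9, -2.9, 10.8]
gripper_width: 0.114
t42.02 pos [511.9 -26.  126.3] yang 0.52 tilt [-0.013 -0.001] F [-7.9 -2.9 10.8] w 0.114 q [-0.18  0.29  1.82 -0.    1.04 -0.19]
```

```bash
python3 -c "
from h import *
save('wrist','w20');save('scene','s4');crop('s4','s4c',(200,160,400,320),4)"
```

```text
(no output)
```

View pics/w20.png

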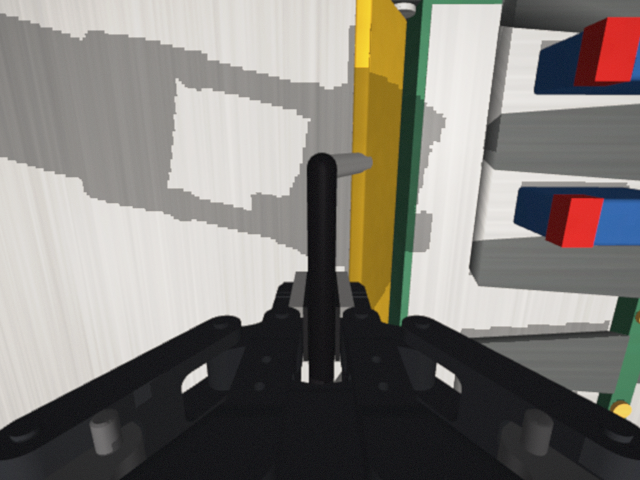

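View pics/s4c.png

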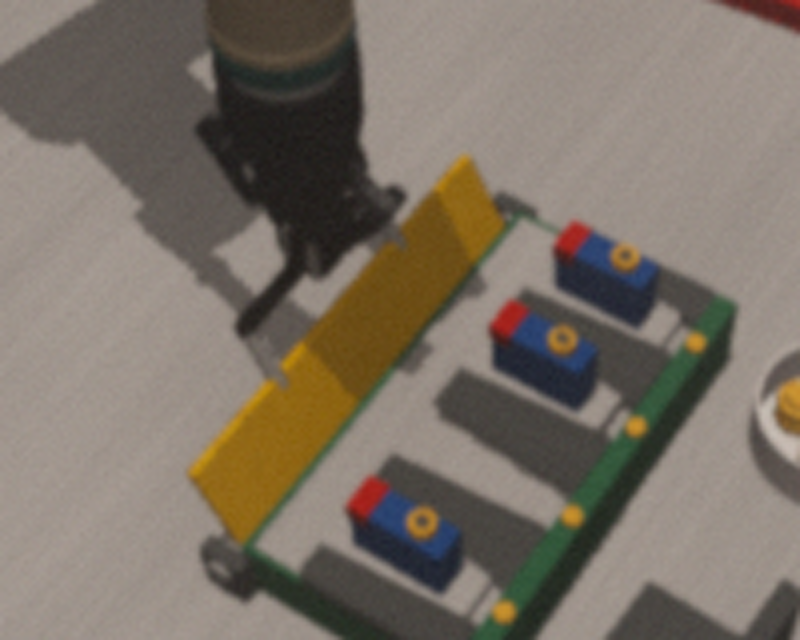

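```bash

python3 -m handwheel '[{"fingers":2.2,"dx":0,"dy":0,"dz":0,"turn":0},{"fingers":2.2,"dx":0,"dy":0,"dz":0.3,"turn":0},{"fingers":0.5,"dx":0,"dy":0,"dz":0,"turn":0},{"fingers":0.5,"dx":0,"dy":0,"dz":0,"turn":0},{"fingers":0.5,"dx":0,"dy":0,"dz":0,"turn":0}]' 30
python3 -c "
from h import *
st()"
```

```text
clock: 42.53
position: [514.1, -25.4, 122.7]
ee_rot: [-2.209, -2.227, 0.007]
ft_force: [-6.1, -0.1, 4.6]
gripper_width: 0.126
t42.53 pos [514.1 -25.4 122.7] yang 0.47 tilt [-0.006  0.   ] F [-6.1 -0.1  4.6] w 0.126 q [-0.18  0.3   1.82 -0.    1.03 -0.19]
```

```bash

python3 -m handwheel '[{"fingers":0.5,"dx":0,"dy":1,"dz":-0.4,"turn":0},{"fingers":0.5,"dx":0,"dy":1.05,"dz":-0.29,"turn":0},{"fingers":0.5,"dx":0,"dy":0,"dz":0,"turn":0}]' 30
python3 -c "
from h import *
st()"
python3 -m handwheel '[{"fingers":0.5,"dx":0,"dy":1.05,"dz":-0.2,"turn":0},{"fingers":0.5,"dx":0,"dy":0.9,"dz":-0.08,"turn":0},{"fingers":0.5,"dx":0,"dy":0,"dz":0,"turn":0},{"fingers":0.5,"dx":0,"dy":0,"dz":0,"turn":0}]' 30
python3 -c "
from h import *
st()"
```

```text
clock: 42.78
position: [536.6, -25.2, 130.0]
ee_rot: [-2.21, -2.228, 0.004]
ft_force: [-4.7, 0.4, 6.8]
gripper_width: 0.128
t42.78 pos [536.6 -25.2 130. ] yang 0.46 tilt [-0.004  0.001] F [-4.7  0.4  6.8] w 0.128 q [-0.18  0.32  1.77 -0.    1.06 -0.18]
clock: 43.12
position: [556.8, -25.1, 133.3]
ee_rot: [-2.212, -2.23, 0.0]
ft_force: [-2.8, 0.2, 6.3]
gripper_width: 0.127
t43.12 pos [556.8 -25.1 133.3] yang 0.46 tilt [-0.001  0.   ] F [-2.8  0.2  6.3] w 0.127 q [-0.17  0.34  1.72  0.    1.08 -0.18]
```

```bash

python3 -m handwheel '[{"fingers":0.5,"dx":0,"dy":0.2,"dz":0,"turn":0},{"fingers":0.5,"dx":0,"dy":0,"dz":0,"turn":0}]' 30
python3 -m handwheel '[{"fingers":0.5,"dx":0,"dy":0.2,"dz":0,"turn":0},{"fingers":0.5,"dx":0,"dy":0,"dz":0,"turn":0}]' 30
python3 -c "
from h import *
st();save('wrist','w21');save('scene','s5');crop('s5','s5c',(200,160,400,320),4)"
```

```text
clock: 43.28
position: [556.9, -25.1, 133.3]
ee_rot: [-2.21, -2.228, 0.005]
ft_force: [-6.7, 0.4, 9.4]
gripper_width: 0.125
clock: 43.45
position: [557.0, -25.0, 133.3]
ee_rot: [-2.208, -2.226, 0.009]
ft_force: [-10.3, -0.7, 11.7]
gripper_width: 0.127
t43.45 pos [557.  -25.  133.3] yang 0.49 tilt [-0.009  0.   ] F [-10.3  -0.7  11.7] w 0.127 q [-0.17  0.34  1.71 -0.    1.09 -0.18]
```

View pics/w21.png

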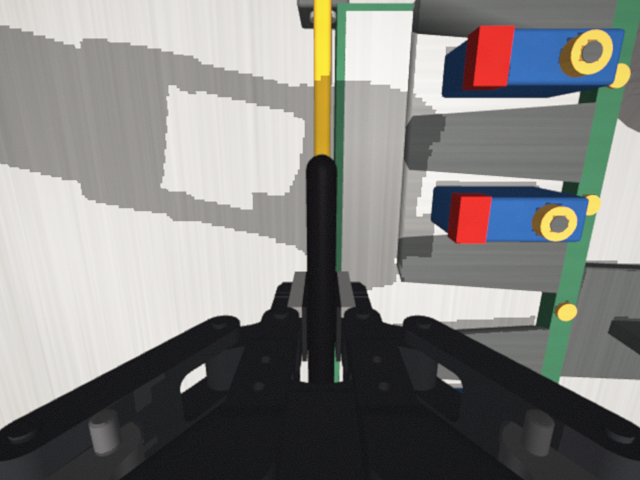

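View pics/s5c.png

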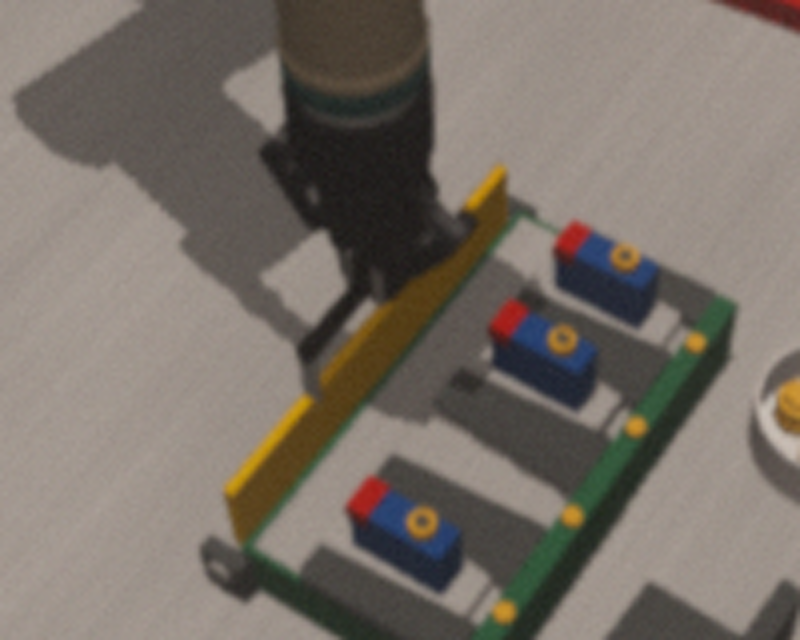

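```bash

python3 -m handwheel '[{"fingers":0.5,"dx":0,"dy":-0.3,"dz":0,"turn":0},{"fingers":4,"dx":0,"dy":0,"dz":0,"turn":0},{"fingers":5,"dx":0,"dy":0,"dz":0,"turn":0},{"fingers":5,"dx":0,"dy":0,"dz":0,"turn":0},{"fingers":5,"dx":0,"dy":0,"dz":-1,"turn":0}]' 30
python3 -m handwheel '[{"fingers":5,"dx":0,"dy":0,"dz":-4,"turn":0},{"fingers":5,"dx":0,"dy":0,"dz":-4,"turn":0},{"fingers":5,"dx":0,"dy":-3,"dz":-3,"turn":0},{"fingers":5,"dx":0,"dy":-4,"dz":0,"turn":0},{"fingers":5,"dx":0,"dy":-4,"dz":0,"turn":0}]' 30
python3 -m handwheel '[{"fingers":5,"dx":0,"dy":-4,"dz":0,"turn":0},{"fingers":5,"dx":0,"dy":-4,"dz":0,"turn":0},{"fingers":5,"dx":0,"dy":-2,"dz":0,"turn":0},{"fingers":5,"dx":0,"dy":0,"dz":0,"turn":0},{"fingers":5,"dx":0,"dy":0,"dz":0,"turn":0}]' 30
python3 -m handwheel '[{"fingers":5,"dx":0,"dy":0,"dz":0,"turn":0},{"fingers":5,"dx":0,"dy":0,"dz":0,"turn":0},{"fingers":5,"dx":0,"dy":0,"dz":0,"turn":0},{"fingers":5,"dx":0,"dy":0,"dz":0,"turn":0}]' 30
python3 -c "
from h import *
st();save('top','top4');crop('top4','t4c',(250,160,420,300),4.5)"
```

```text
clock: 43.97
position: [557.2, -25.1, 141.3]
ee_rot: [-2.21, -2.228, 0.003]
ft_force: [-0.3, -0.4, -0.1]
gripper_width: 0.589
clock: 44.38
position: [449.8, -26.5, 255.1]
ee_rot: [2.208, 2.227, 0.005]
ft_force: [-1.0, -0.6, 0.4]
gripper_width: 0.586
clock: 44.8
position: [348.7, -27.0, 253.5]
ee_rot: [2.211, 2.227, 0.003]
ft_force: [-0.1, -0.1, 0.1]
gripper_width: 0.584
clock: 45.13
position: [349.7, -27.0, 252.3]
ee_rot: [-2.212, -2.23, 0.0]
ft_force: [-1.0, 0.0, -0.2]
gripper_width: 0.586
t45.13 pos [349.7 -27.  252.3] yang 0.47 tilt [-0.  0.] F [-1.   0.  -0.2] w 0.586 q [-0.28 -0.08  1.91  0.    1.31 -0.28]
```

View pics/t4c.png

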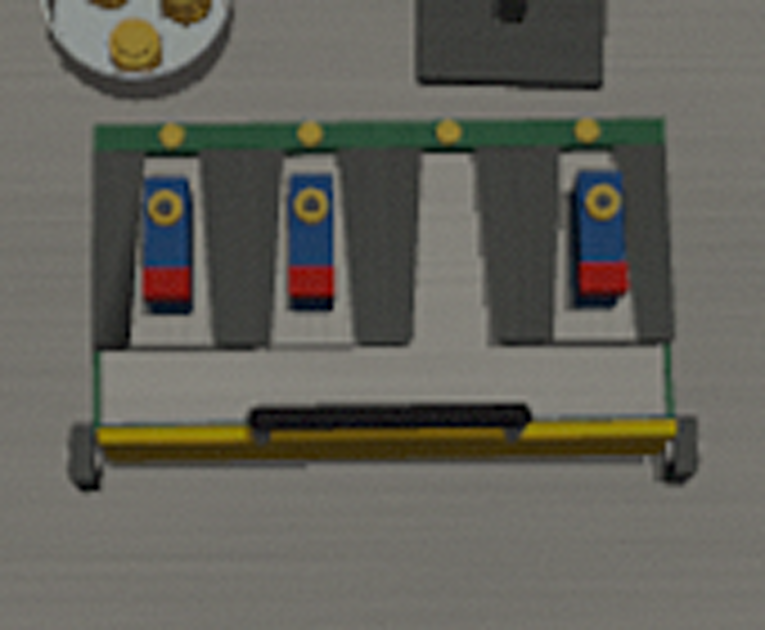

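View pics/top4.png

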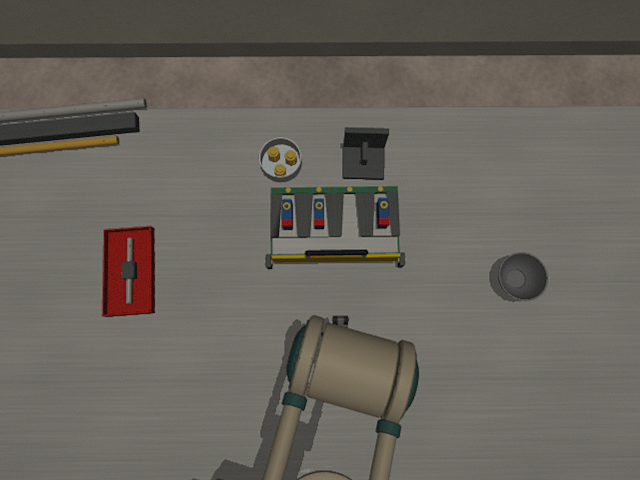

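```bash
python3 -c "
from h import *
c=get_calibration('top')
f=lambda u,v,z:print(pix2z(c,250+(u+.5)/4.5-.5,160+(v+.5)/4.5-.5,z).round(1))
f(388,416,128);f(388,405,134)
for u in(173,312,600):f(u,345,45)
f(173,345,61);f(448,347,61)"
```

```text
[555.6 -29.2 128. ]
[559.7 -29.1 134. ]
[607.6  75.6  45. ]
[607.1   5.7  45. ]
[ 606.1 -139.2   45. ]
[604.1  74.5  61. ]
[602.2 -61.7  61. ]
```

```bash
python3 -c "
from h import *
print(close_job())"
```

```text
the job is handed in; nothing more can be done
None
```

I finished the job in 45 s of robot time and handed it in; as expected, close_job gave no verdict.

- **Guard:** I lowered it to 1.5 mm above its end-stop height (about 1.55 rad). After everything else was in place, I raised it until it stopped moving and the push force kept rising. The last top picture puts the bar at x ≈ 556 mm, against a hinge line at 554–556 mm, so the guard is upright to about 0.02 rad.
- **Tap handle:** It lies flat in the middle of the red tray, along its length.
- **Carriers:** Three were present; no fourth showed in the first top and scene views. They sit in ways 1, 2 and 4, each pushed with 14–20 N until it stopped advancing. Pictures from the wrist and top cameras show the wide ends flush with the mouths. The one for way 4 had been knocked about 70 mm before I reached it, so I located it again and picked it up from there.
- **Bowl, tin and angle plate:** They are at the same pixels as at the start.

**Disagreements and surprises:**
- **Camera readings:** The cameras disagreed with each other and with contact by 2–4 mm, so I finished the seating by force rather than by picture.
- **Raising the guard:** The bar crept towards the fingertips, with about 15 N on the wrist, so I loosened and re-gripped it once before finishing.
- **Seating push:** I seated the carriers by their blue blocks, not by pushing low on the wide end as the task suggests.

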